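# Spin-dry the washed tomatoes in the hand-cranked spinner

## Robot

A 6-joint arm with a two-finger parallel gripper is mounted at the origin on the work surface. World frame = base frame: x ahead of the robot, y to its left, z up, the work surface at z = 0. Lengths are in m, angles in degrees, forces in N, time in s.
With the tool pointing down it reaches from about 0.35 to 0.925 m from the base axis. Payload 6.4 kg.
Tool frame: the origin (TCP) lies at the very end of the fingers, on their centre line; the grasp point (between the pads) lies 19 mm behind it (r.hold_point_z is the distance from the TCP to the grasp point, in m); z points along the fingers, y is the direction in which the jaws open and shut (so a half turn about z gives the same grasp; the last joint's range is limited). The gripper opens to 85 mm and grips with 20 to 120 N. Pads are 22 mm wide; open, the fingers measure 114 mm over their backs; the gripper's body (76 mm by 85 mm) begins 54 mm behind the grasp point. The pads swing forward as they close: fully open they stand 13 mm farther back than shut.
Start: joints at [54.253, 14.043, 89.255, -0, 76.702, -9.975], TCP at [0.283, 0.585, 0.197] pointing down, gripper open.
Joint ranges: [-179.41, 179.41], [-58.25, 129.5], [7.25, 145.43], [-54.29, 234.29], [11.92, 165.04], [-157.13, 157.13]. Speed limits (degrees/s): [147.25, 147.25, 180, 180, 180, 180].

## Interface

Orientations are given as [roll, pitch, yaw] about the fixed x, y, z axes, in that order (R = Rz(yaw) Ry(pitch) Rx(roll)).
In Python, from plant import r gives the robot as it stands.
- The arm moves only by the tool servo_tool, never from a script. Its argument "series" is a list that holds one entry, the list of rows, each a list of 6 numbers: the shift along the world's x, y, z in m, then the turn, a rotation vector about the world's x, y, z in degrees. A call has exactly 5 rows; each row is the pose to reach, as a shift and turn from the pose commanded when the call began; what a row does not reach only later rows make up. A row lasts 1/10 s, in which the tool goes at most 50 mm and 8.59 degrees, less where a joint would pass 70% of its speed; a pose out of reach is approached as far as the arm can. A call with a gripper value outside its range is refused whole. "jaw" is the closure, from -1 (fully open) to 1 (shut), so that 0 is half open, set as the call begins (left out, the last holds). The fingers move at their own pace and stop on an object; "force" is the grip in N (left out, the last holds). Time passes only in rows, so rows that repeat a pose let the fingers close, or fill a call up. It gives the time, the measured TCP pose, the force and the opening at its end, in the units of the state.
- r.sense(): the state, without advancing time (a new reading comes with each control period).
- r.snapshot(name): name is "side" or "top" or "wrist"; returns a dict with "color" (384x512x3 uint8, red, green, blue), "range_z" (384x512 float32, m along the optical axis (not along the pixel's ray), 0 where there is no reading), "intrinsics" (3x3 intrinsics, pixels), "dist" ([k1, k2, p1, p2, k3] as OpenCV has them; the pictures are not rectified), "world_to_cam" (4x4, takes a point from world to camera coordinates). Camera axes: x right, y up, looking along -z (the intrinsics and any distortion apply to the point x, -y, -z); pixel columns grow to the right and rows downward; lengths in m; the calibration is good to about 2 mm. A picture is of the moment at which its call begins.
- r.job_done(): hands the job in, once; it reports no verdict.
Trained networks look in the newest picture that a camera, given by its name, has taken for a name from the list of things; names that differ only in an ending like _2 or _b are one class to them, and where a whole thing is asked for, a point or a joint stands for the part that bears it (a point fixed in the world has none). Each returns a list of dicts, best first, with "confidence" (0 to 1); they miss things now and then, are a little off and sometimes report something else, mostly with a low value. They report only what shows in the picture. A call takes as long as a camera call. They do not tell look-alikes from the thing itself.
- r.spot_in(camera, thing): "at" ([row, column] in pixels, amid what is visible of it).
- r.regions_of(camera, thing): "region" (384x512 bool, what is visible of it) and "at" ([row, column] in pixels, amid what is visible of it).
The state is a dict: "t": time; "qpos": joint angles; "joint_vel": joint speeds; "joint_torque": joint torques, N m; "eef_pos": TCP position; "tcp_rot": TCP orientation; "force": force on the tool from outside, world axes, zero at the start; "torque": the same for the moment, N m; "grip_width": opening from 0.0 (shut) to 1.0 (fully open).
Only numpy, scipy, OpenCV 4.12 (cv2) and the standard library are available. Lean on these libraries where they do the work, as an engineer would, in place of code of your own. Each camera call takes 0.05 s, during which the arm holds its last target.

## Task

Put every washed tomato from the drying mat into the basket of the hand spinner. Then pull the selector knob up, turn it from the lock position to the slow position (the one with a single rib, on the robot's side) and let it drop into its notch, and with it there turn the crank at least three full turns clockwise seen from above. Finally lift and turn the selector back so that it drops into the lock notch, with its arm towards the basket, and leave the tomatoes in the basket and the soap bottle, the mug and the spoon where they are.

Things in the scene. Friction and masses are not known exactly. Their poses are not given: they have to be found in the camera images.
- spinner: the hand spinner, fixed, 440 mm long along its y: a foot with a round white dish (radius 130 mm, 34 mm high) under the basket in the middle, the selector deck at its +y end (160 mm in x, 86 mm in y, centred at y 172 mm, 60 mm high), the crank column at its -y end. Origin on the counter under the basket's axis; x points away from the robot, y to its left; turned by up to 0.2 rad
- basket_floor (a point): centre of the basket's inner floor, on its upright axis, 53 mm above the counter. The basket is an open round white tub: inner radius 110 mm at the floor, outer 118 mm, rim 52 mm above the inner floor (105 mm above the counter), 30 small upright teeth round its outside. It turns with the crank, one to one, unless locked
- selector (a joint): turn of the selector knob in rad, clockwise from above positive, from -1.1 to 1.1. Notches: 0 = lock (start; arm points to the basket, its sprung steel finger stands between the basket's teeth and holds basket and crank), 1.047 = slow (arm swung to the robot's side, single black rib on the deck), -1.047 = fast (arm away from the robot, two ribs). Turns only when lifted
- selector_lift (a joint): how far the selector knob is pulled up on its spring, in m: 0 = dropped fully into a notch, 0.016 = upper stop. Above 0.009 its pin is clear of the notches and it can turn; let go within about 0.1 rad of a notch it drops in by itself, elsewhere it stays up at about 0.008. The spring pulls down with 4 to 6 N
- selector_grip (a point): grip point of the selector knob, on its upright axis, 102 mm above the counter when dropped in: a black bar 14 mm thick, 46 mm long, 38 mm high, on a 42 mm disc; the point is 13 mm below the bar's top, 25 mm above the disc. The frame turns with the knob: the bar runs along its y, the arm points to its -y; grip it across x
- finger_tip (a point): tip of the sprung steel locking finger, 5 mm thick, at the end of the selector's arm, 46 mm from the knob's axis; if it meets a tooth it gives way and drops in when the basket next turns a little
- crank (a joint): turn of the crank in rad, clockwise from above positive, counted on over full turns; starts at 0, with the handle pointing to the spinner's -y, away from the basket. Free, it turns with 1 to 3 N at the handle; locked, it has about 0.1 rad of play
- crank_axis (a point): point on the crank's upright axis, 150 mm above the counter (the level of the handle's middle), 190 mm from the basket's axis
- crank_handle (a point): middle of the crank's black upright handle, 23 mm thick, 46 mm high (127 to 173 mm above the counter), 55 mm from the crank's axis. The handle spins freely on its pin, so a grip that keeps its direction can follow it round. The crank arm below it has its top at 126 mm
- mat: grey drying mat, fixed, 260 mm in x by 200 mm in y, 4 mm thick; origin under its centre, on the counter
- soap: bystander: amber soap bottle with an orange cap, 56 mm across, 120 mm high; origin under its centre
- mug: bystander: white mug, 80 mm across, 90 mm high; origin under its centre
- spoon: bystander: wooden spoon lying on the counter; origin at its middle underneath
- tomato0: a firm red tomato with a green calyx, flattened-round, 40 mm across at 15 to 21 mm above its flat 24 mm underside, 36 mm high, about 40 g; origin at the centre of its underside, z towards the calyx. Starts upright on the drying mat; three to five of tomato0..tomato4 are present, all alike
- tomato1: a firm red tomato with a green calyx, flattened-round, 40 mm across at 15 to 21 mm above its flat 24 mm underside, 36 mm high, about 40 g; origin at the centre of its underside, z towards the calyx. Starts upright on the drying mat; three to five of tomato0..tomato4 are present, all alike
- tomato2: a firm red tomato with a green calyx, flattened-round, 40 mm across at 15 to 21 mm above its flat 24 mm underside, 36 mm high, about 40 g; origin at the centre of its underside, z towards the calyx. Starts upright on the drying mat; three to five of tomato0..tomato4 are present, all alike
- tomato3: a firm red tomato with a green calyx, flattened-round, 40 mm across at 15 to 21 mm above its flat 24 mm underside, 36 mm high, about 40 g; origin at the centre of its underside, z towards the calyx. Starts upright on the drying mat; three to five of tomato0..tomato4 are present, all alike
- tomato4: a firm red tomato with a green calyx, flattened-round, 40 mm across at 15 to 21 mm above its flat 24 mm underside, 36 mm high, about 40 g; origin at the centre of its underside, z towards the calyx. Starts upright on the drying mat; three to five of tomato0..tomato4 are present, all alike
Mind the look-alikes: they are no part of the job. Leave any blue or grey look-alike of the tomato0 alone.

How it is judged (in metres and radians):
On the way, in this order (a step that is already met when the one before it is completed fails the run):
1. every tomato lies in the basket, released (horizontal distance between each of tomato0, tomato1, tomato2, tomato3, tomato4 and basket_floor below 0.11 m and z of tomato0 in the frame of basket_floor between -0.01 and 0.052 m and contact force between the fingers and tomato0 below 0.1 N and z of tomato1 in the frame of basket_floor between -0.01 and 0.052 m and contact force between the fingers and tomato1 below 0.1 N and z of tomato2 in the frame of basket_floor between -0.01 and 0.052 m and contact force between the fingers and tomato2 below 0.1 N and z of tomato3 in the frame of basket_floor between -0.01 and 0.052 m and contact force between the fingers and tomato3 below 0.1 N and z of tomato4 in the frame of basket_floor between -0.01 and 0.052 m and contact force between the fingers and tomato4 below 0.1 N), for 0.3 s.
2. the selector has dropped into the slow notch (value of joint selector between 0.927 and 1.167 rad and value of joint selector_lift below 0.002 m), for 0.2 s.
3. the crank has been turned three full turns clockwise with the selector in the slow notch (all of step 2 and value of joint crank above 18.5 rad).
4. the selector has dropped back into the lock notch (value of joint selector between -0.12 and 0.12 rad and value of joint selector_lift below 0.002 m), for 0.2 s.
At the end, for the whole second after the job is handed in: all tomatoes present lie in the basket below its rim; the selector is dropped in (within 2 mm) in the lock notch (within 0.12 rad); the crank has gone three full turns (reading above 18.5 rad on the way) and all is at rest (all of step 1 and all of step 4 and value of joint crank above 17.9 rad and velocity of joint crank between -0.2 and 0.2 rad/s and linear speed of each of tomato0, tomato1, tomato2, tomato3, tomato4 below 0.05 m/s); the robot touches nothing.
It fails at once if a bystander (soap bottle, mug or spoon) is moved by more than 3 cm (distance of any of soap, mug, spoon from where it was at the start of the episode above 0.03 m).
It fails at once if the selector is forced round between its notches without being lifted (value of joint selector_lift below 0.004 m and (value of joint selector between 0.3 and 0.75 rad or value of joint selector between -0.75 and -0.3 rad)).
Of tomato0, tomato1, tomato2, tomato3, tomato4 only 3 to 5 are there at a start; the rules pass over those that are not, and their reading is None.
At some moment in a run one of tomato0, tomato1, tomato2, tomato3, tomato4 may be knocked a few centimetres aside while the robot is not near it.
Once in a run the grip may slacken for a moment while it holds something.
It also fails if it takes over 210 s, if anything falls off the work surface, if the arm or the gripper's body presses on something with over 40 N, if the wrist force passes 120 N, or if a joint passes its speed limit or range.

## Working session

There is one attempt and no reset: what is moved stays moved. The work goes in short steps, Python scripts to look and compute and a tool call to move; the robot and the scene stay as the last step left them, time stands still between calls to the robot, and variables do not carry over. Pictures are saved under pics/ and viewed, and the job is handed in when it is done.

Besides the shell and the picture viewer there is one more tool, called after "Emit:" as a command line: name --argument value ..., lists and objects as JSON in quotes. servo_tool: Moves the arm, as the interface text tells. Its arguments: {"type":"object","properties":{"series":{"type":"array","items":{"type":"array","items":{"type":"array","items":{"type":"number"}}}},"jaw":{"type":"number"},"force":{"type":"number"}},"required":["series"]}

```bash
ls; mkdir -p pics; cat > h.py <<'E'
import numpy as np, cv2
from plant import r
def save(img,name):
    cv2.imwrite('pics/'+name, cv2.cvtColor(np.ascontiguousarray(img),cv2.COLOR_RGB2BGR))
def unproj(s,px,z=None,depth=None):
    # px list of (row,col); depth -> world via range; z -> intersect plane
    K=np.array(s['intrinsics'],float);D=np.array(s['dist'],float)
    p=np.array([[c,rr] for rr,c in px],float).reshape(-1,1,2)
    n=cv2.undistortPoints(p,K,D).reshape(-1,2)
    T=np.linalg.inv(np.array(s['world_to_cam']))
    d=np.stack([n[:,0],-n[:,1],-np.ones(len(n))],1)
    if z is None:
        if depth is None: depth=np.array([s['range_z'][int(round(a)),int(round(b))] for a,b in px])
        pc=d*np.asarray(depth)[:,None]
        return pc@T[:3,:3].T+T[:3,3]
    dw=d@T[:3,:3].T; o=T[:3,3]
    return o+dw*((z-o[2])/dw[:,2])[:,None]
def proj(s,P):
    W=np.array(s['world_to_cam']);P=np.atleast_2d(P)
    c=P@W[:3,:3].T+W[:3,3]
    c=c*np.array([1,-1,-1])
    q,_=cv2.projectPoints(c.reshape(-1,1,3),np.zeros(3),np.zeros(3),np.array(s['intrinsics'],float),np.array(s['dist'],float))
    return q.reshape(-1,2)[:,::-1]
E
python3 - <<'E'
from h import *
for n in ['top','side','wrist']:
    s=r.snapshot(n); save(s['color'],n+'0.png')
    print(n,np.linalg.inv(np.array(s['world_to_cam']))[:3,3])
print(r.sense())
E
```

```text
pics
top [ 0.36875624 -0.06493265  1.29472886]
side [0.34875524 0.74598056 0.90064874]
wrist [0.22045018 0.61583858 0.37202149]
{'t': 0.15, 'qpos': array([ 5.42518239e+01,  1.40766380e+01,  8.93080433e+01, -3.08291495e-04,
        7.67023391e+01, -9.97400858e+00]), 'joint_vel': array([-0.08964003,  0.01674373, -0.28326909,  0.0250573 , -0.07098909,
       -0.08912566]), 'joint_torque': array([ 7.88031666e-04, -4.29989076e+01, -3.26551366e+01, -1.61853977e-04,
        3.54933261e-03, -5.41526759e-06]), 'eef_pos': array([0.28233847, 0.58495097, 0.19592214]), 'tcp_rot': array([-1.79914243e+02, -1.47766668e-02,  1.54225893e+02]), 'force': array([ 0.18067803,  0.01770783, -0.6440867 ]), 'torque': array([0.03788852, 0.03649643, 0.02145987]), 'grip_width': 0.9983761698447349}
```

View pics/top0.png

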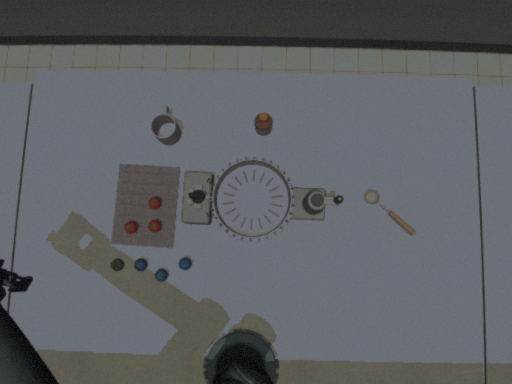

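View pics/side0.png

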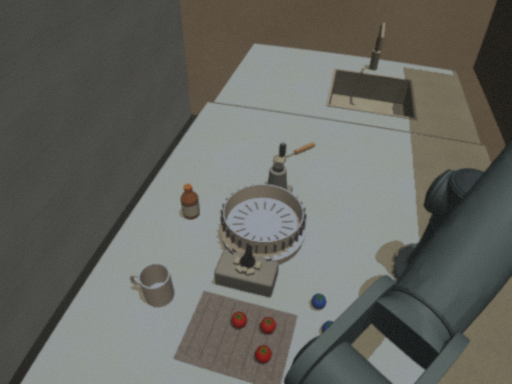

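```bash
python3 - <<'E'
from h import *
S={n:r.snapshot(n) for n in ['top','side']}
for n in S:
  for th in ['tomato0','selector_grip','crank_handle','basket_floor','mat','soap','mug','spoon','spinner','finger_tip']:
    for d in r.spot_in(n,th)[:7]:
        if d['confidence']>.2:
            print(n,th,round(d['confidence'],2),np.round(d['at']),unproj(S[n],[d['at']])[0].round(3))
E
```

```text
top tomato0 0.69 [266. 142.] [0.298 0.31  0.04 ]
top tomato0 0.65 [266. 117.] [0.295 0.39  0.035]
top tomato0 0.63 [260. 182.] [0.318 0.188 0.036]
top tomato0 0.56 [202. 154.] [0.495 0.286 0.039]
top tomato0 0.25 [200. 251.] [ 0.507 -0.018  0.056]
top selector_grip 0.64 [196. 197.] [0.508 0.139 0.113]
top crank_handle 0.7 [201. 322.] [ 0.503 -0.224  0.122]
top basket_floor 0.79 [196. 252.] [ 0.518 -0.02   0.052]
top mat 0.89 [202. 147.] [ 0.499  0.319 -0.   ]
top soap 0.76 [124. 260.] [ 0.739 -0.04   0.089]
top mug 0.7 [198. 249.] [ 0.512 -0.012  0.053]
top mug 0.68 [128. 169.] [0.743 0.262 0.005]
top spoon 0.97 [214. 391.] [ 0.478 -0.456  0.021]
top spoon 0.23 [229. 129.] [0.409 0.359 0.041]
side tomato0 0.83 [354. 263.] [0.415 0.366 0.038]
side tomato0 0.71 [320. 236.] [0.5   0.299 0.041]
side tomato0 0.68 [259. 247.] [0.507 0.166 0.115]
side tomato0 0.6 [161. 281.] [ 0.501 -0.235  0.13 ]
side tomato0 0.47 [325. 325.] [0.284 0.255 0.033]
side tomato0 0.46 [328. 268.] [0.418 0.298 0.035]
side tomato0 0.45 [301. 319.] [0.309 0.192 0.036]
side selector_grip 0.61 [261. 248.] [0.505 0.161 0.099]
side selector_grip 0.26 [320. 238.] [0.495 0.298 0.04 ]
side selector_grip 0.22 [202. 188.] [ 0.747 -0.026  0.075]
side crank_handle 0.68 [159. 283.] [ 0.499 -0.25   0.126]
side basket_floor 0.9 [219. 262.] [ 0.515 -0.036  0.052]
side basket_floor 0.47 [356. 261.] [0.418 0.371 0.037]
side mat 0.71 [341. 235.] [0.493 0.336 0.001]
side soap 0.86 [202. 187.] [ 0.75  -0.025  0.075]
side soap 0.66 [325. 271.] [0.414 0.291 0.038]
side mug 0.56 [283. 154.] [0.752 0.236 0.008]
side mug 0.32 [219. 265.] [ 0.508 -0.039  0.051]
side spoon 0.7 [151. 300.] [ 0.465 -0.463  0.014]
side spinner 0.76 [230. 262.] [0.505 0.006 0.05 ]
side spinner 0.67 [326. 268.] [0.42  0.293 0.035]
```

Top view: the candidates for tomatoes are three red at (202,154), (227,131) and (226,155) on the mat, and off the mat a grey at (265,117) and blues at (265,141), (275,161) and (264,185). I choose the three reds and check them in a close crop.

```bash
python3 - <<'E'
from h import *
s=r.snapshot('top'); c=s['color']; t=s
crop=np.vstack([cv2.resize(c[180:290,95:235],None,fx=4,fy=4,interpolation=cv2.INTER_CUBIC)])
save(np.clip(crop.astype(float)*1.8,0,255).astype(np.uint8),'crop1.png')
crop=cv2.resize(c[145:255,175:355],None,fx=4,fy=4,interpolation=cv2.INTER_CUBIC)
save(np.clip(crop.astype(float)*1.8,0,255).astype(np.uint8),'crop2.png')
for n in ['top','side']:
    s=r.snapshot(n); hsv=cv2.cvtColor(s['color'],cv2.COLOR_RGB2HSV)
    m=((hsv[...,0]<8)|(hsv[...,0]>172))&(hsv[...,1]>150)&(hsv[...,2]>50)
    k,l,st,ce=cv2.connectedComponentsWithStats(m.astype(np.uint8))
    for i in range(1,k):
        if st[i,4]>15:
            rc=[(ce[i][1],ce[i][0])]
            P=unproj(s,[(a,b) for a,b in zip(*np.where(l==i))]);
            print(n,np.round(rc),st[i],unproj(s,rc,z=0.022+.004)[0].round(4),np.median(P,0).round(4),P[:,2].max().round(3))
# rim points
s=t
h,w=s['range_z'].shape
g=[(a,b) for a in range(130,270) for b in range(170,360)]
P=unproj(s,g); 
def fit(Q):
    A=np.c_[2*Q[:,:2],np.ones(len(Q))]; b=(Q[:,:2]**2).sum(1); x=np.linalg.lstsq(A,b,rcond=None)[0]
    return x[:2],np.sqrt(x[2]+x[0]**2+x[1]**2)
d=np.hypot(P[:,0]-.51,P[:,1]+.02)
Q=P[(d>.09)&(d<.135)&(P[:,2]>.095)&(P[:,2]<.115)]
print('rim',len(Q),fit(Q),np.median(Q[:,2]))
Q=P[(P[:,2]>.140)&(P[:,1]<-.1)]; print('handle/col',len(Q),Q.mean(0),Q.max(0))
Q=P[(P[:,2]>.155)&(P[:,1]<-.1)]; print('handle',len(Q),Q.mean(0),Q.min(0),Q.max(0))
Q=P[(P[:,2]>.105)&(P[:,1]>.11)]; print('knob',len(Q),Q.mean(0),Q.min(0),Q.max(0))
Q=P[(P[:,2]>.05)&(P[:,2]<.07)&(P[:,1]>.12)]; 
print('deck',len(Q),cv2.minAreaRect(Q[:,:2].astype(np.float32)))
print('mat px',)
E
```

```text
top [[203. 155.]] [149 197  11  11  49] [0.4929 0.2859 0.026 ] [0.4885 0.2807 0.0378] 0.046
top [[226. 155.]] [149 221  10  11  46] [0.4203 0.282  0.026 ] [0.4185 0.2771 0.0386] 0.045
top [[227. 131.]] [125 222  11  11  54] [0.4147 0.3573 0.026 ] [0.4148 0.3516 0.037 ] 0.044
side [[321. 239.]] [232 313  14  15 126] [0.4949 0.2932 0.026 ] [0.4925 0.2985 0.0343] 0.901
side [[326. 268.]] [261 318  14  15 120] [0.4216 0.2893 0.026 ] [0.4199 0.2947 0.0352] 0.043
side [[356. 263.]] [256 347  15  16 139] [0.4155 0.3652 0.026 ] [0.414  0.3708 0.0352] 0.901
rim 577 (array([ 0.50797201, -0.0209538 ]), np.float64(0.11647236426586484)) 0.10356984972468086
handle/col 65 [ 0.50217093 -0.26358587  0.16820741] [ 0.51436582 -0.25495442  0.17761113]
handle 57 [ 0.50217153 -0.26447878  0.17102622] [ 0.49239998 -0.27656721  0.15696792] [ 0.51436582 -0.25513047  0.17761113]
knob 78 [0.51092071 0.143336   0.11505062] [0.50493333 0.12105855 0.10905528] [0.51749209 0.16583124 0.11976004]
deck 990 ((0.5781867504119873, 0.16994233429431915), (0.3042948842048645, 0.10068092495203018), 11.34241771697998)
mat px
```

View pics/crop1.png

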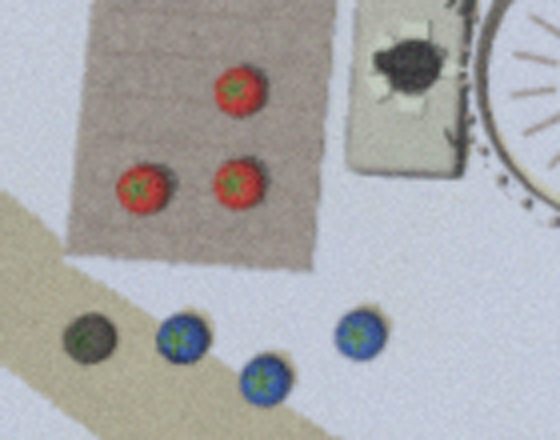

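View pics/crop2.png

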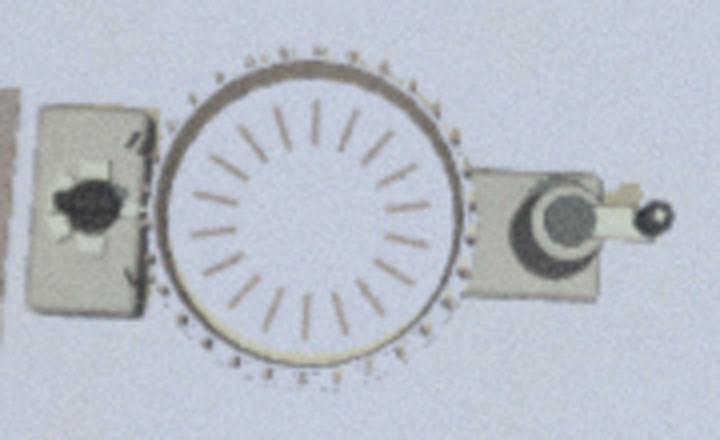

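The crop shows three red tomatoes with green calyxes on the mat; the four look-alikes (blue and grey) lie off it towards the robot. Tomato positions: A (0.494,0.289), B (0.421,0.286), C (0.415,0.361). The basket fit gives radius 0.116 and rim height 0.104, which agrees with the sizes given. Moving above A.

Emit:
servo_tool --series '[[[0.03, -0.035, 0, 0, 0, 0], [0.06, -0.075, 0, 0, 0, 0], [0.09, -0.115, 0, 0, 0, 0], [0.12, -0.155, 0, 0, 0, 0], [0.14, -0.19, 0, 0, 0, 0]]]' --jaw -0.7 --force 25

```text
t: 1.9
eef_pos: [0.4242, 0.3933, 0.197]
tcp_rot: [180.0, 0.0, 154.2]
force: [0.2, -0.1, -0.6]
grip_width: 0.851
```

Emit:
servo_tool --series '[[[0.03, -0.04, 0, 0, 0, 0], [0.05, -0.075, 0, 0, 0, 0], [0.065, -0.095, 0, 0, 0, 0], [0.072, -0.105, 0, 0, 0, 0], [0.072, -0.105, 0, 0, 0, 0]]]'

```text
t: 2.4
eef_pos: [0.4952, 0.2896, 0.1968]
tcp_rot: [180.0, -0.0, 154.1]
force: [0.3, -0.5, -0.6]
grip_width: 0.85
```

```bash
cat > look.py <<'E'
from h import *
import sys
def reds(n,name=None,zp=0.026):
    s=r.snapshot(n); hsv=cv2.cvtColor(s['color'],cv2.COLOR_RGB2HSV)
    m=((hsv[...,0]<8)|(hsv[...,0]>172))&(hsv[...,1]>130)&(hsv[...,2]>40)
    m=cv2.morphologyEx(m.astype(np.uint8),cv2.MORPH_CLOSE,np.ones((9,9)) if n=='wrist' else np.ones((3,3)))
    k,l,st,ce=cv2.connectedComponentsWithStats(m)
    for i in range(1,k):
        if st[i,4]>15:
            rc=[(ce[i][1],ce[i][0])]
            P=unproj(s,[(a,b) for a,b in zip(*np.where(l==i))])
            print(n,np.round(rc[0]),st[i],'plane',unproj(s,rc,z=zp)[0].round(4),'top',P[:,2].max().round(3))
    if name: save(s['color'],name)
    return s
def st():
    s=r.sense(); print({k:np.round(s[k],3) for k in ['t','eef_pos','tcp_rot','force','torque','grip_width']})
E
python3 - <<'E'
from look import *
st(); reds('wrist','w1.png')
E
```

```text
{'t': np.float64(2.4), 'eef_pos': array([0.495, 0.29 , 0.197]), 'tcp_rot': array([ 1.79994e+02, -5.00000e-03,  1.54114e+02]), 'force': array([ 0.327, -0.548, -0.622]), 'torque': array([0.018, 0.011, 0.003]), 'grip_width': np.float64(0.85)}
wrist [ 60. 282.] [ 263   40   39   41 1139] plane [0.4153 0.3607 0.026 ] top 0.373
wrist [100. 216.] [ 197   82   38   38 1033] plane [0.4217 0.2855 0.026 ] top 0.373
wrist [162. 251.] [234 145  36  36 925] plane [0.4938 0.2897 0.026 ] top 0.373
```

View pics/w1.png

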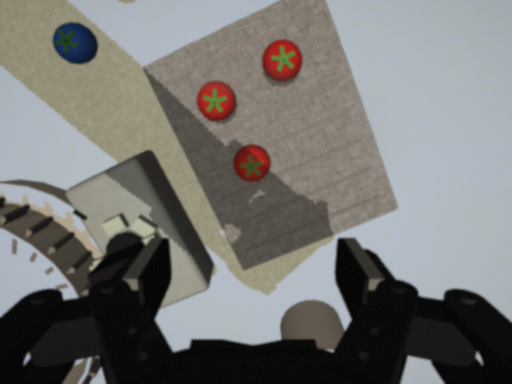

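The wrist view shows the three reds at (60,282), (100,216) and (162,251), with positions agreeing within 1 mm with top/side. Descending on A.

Emit:
servo_tool --series '[[[0, 0, -0.045, 0, 0, 0], [-0.001, 0, -0.09, 0, 0, 0], [-0.001, 0, -0.13, 0, 0, 0], [-0.001, 0, -0.165, 0, 0, 0], [-0.001, 0, -0.185, 0, 0, 0]]]'

```text
t: 2.95
eef_pos: [0.4903, 0.2912, 0.0083]
tcp_rot: [-179.8, -0.2, 154.4]
force: [0.1, 0.5, 0.9]
grip_width: 0.85
```

Emit:
servo_tool --series '[[[0, 0, -0.005, 0, 0, 0], [0, 0, -0.005, 0, 0, 0], [0, 0, -0.005, 0, 0, 0], [0, 0, -0.005, 0, 0, 0], [0, 0, -0.005, 0, 0, 0]]]' --jaw 1 --force 25

```text
t: 3.45
eef_pos: [0.4946, 0.2908, 0.0082]
tcp_rot: [179.9, 0.1, 154.2]
force: [0.3, -0.7, -0.2]
grip_width: 0.009
```

Emit:
servo_tool --series '[[[0, 0, 0, 0, 0, 0], [0, 0, 0.01, 0, 0, 0], [0, 0, 0.05, 0, 0, 0], [0, 0, 0.1, 0, 0, 0], [0, 0, 0.14, 0, 0, 0]]]'

```text
t: 3.95
eef_pos: [0.4942, 0.2905, 0.1503]
tcp_rot: [179.9, 0.1, 154.2]
force: [0.1, -0.0, -0.4]
grip_width: 0.001
```

```bash
python3 - <<'E'
from look import *
st(); reds('wrist','w2.png')
E
```

```text
{'t': np.float64(3.95), 'eef_pos': array([0.494, 0.291, 0.15 ]), 'tcp_rot': array([1.79894e+02, 1.04000e-01, 1.54220e+02]), 'force': array([ 0.071, -0.046, -0.357]), 'torque': array([-0.017, -0.004, -0.006]), 'grip_width': np.float64(0.001)}
wrist [ 56. 286.] [ 264   32   45   48 1538] plane [0.4153 0.3605 0.026 ] top 0.326
wrist [102. 210.] [ 188   81   44   44 1395] plane [0.4216 0.2855 0.026 ] top 0.326
wrist [173. 250.] [ 230  154   42   41 1233] plane [0.4938 0.2896 0.026 ] top 0.326
```

View pics/w2.png

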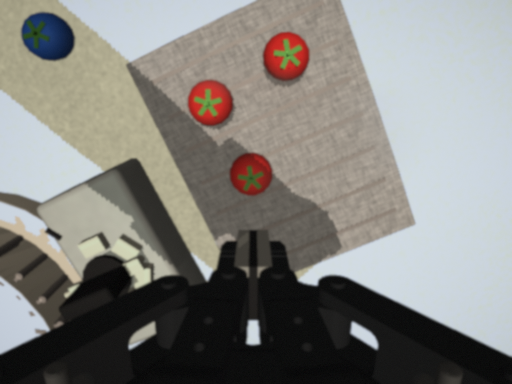

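The jaws shut on nothing and tomato A did not move, still at pixel (173,250). I check where the reported TCP projects in each camera against where the fingers show.

```bash
python3 - <<'E'
from look import *
e=r.sense()['eef_pos']
for n in ['wrist','top','side']:
    s=r.snapshot(n); q=proj(s,[e,[e[0],e[1],.026],[e[0],e[1],e[2]+.05]]); print(n,q.round(1), np.array(s['dist']).round(3))
    im=s['color'].copy()
    for a,b in q: cv2.circle(im,(int(b),int(a)),3,(0,255,0),1)
    if n!='wrist':
        a,b=q[0].astype(int); im=cv2.resize(im[max(a-60,0):a+60,max(b-80,0):b+80],None,fx=4,fy=4)
    save(im,n+'3.png')
    print(np.array(s['world_to_cam']).round(3))
E
```

```text
wrist [[223.4 251.3]
 [170.2 250.3]
 [268.5 252.2]] [-0.057  0.     0.     0.     0.   ]
[[ 0.434  0.901  0.011 -0.482]
 [-0.863  0.42  -0.28   0.333]
 [-0.257  0.112  0.96  -0.245]
 [ 0.     0.     0.     1.   ]]
top [[196.2 140.7]
 [201.2 153.3]
 [193.9 135.1]] [-0.058  0.     0.     0.     0.   ]
[[ 0.027 -0.999 -0.019 -0.05 ]
 [ 0.99   0.024  0.14  -0.545]
 [-0.14  -0.023  0.99  -1.232]
 [ 0.     0.     0.     1.   ]]
side [[291.2 236.1]
 [320.3 237.3]
 [278.4 235.6]] [-0.109  0.     0.     0.     0.   ]
[[-0.97  -0.242  0.019  0.501]
 [ 0.18  -0.661  0.729 -0.226]
 [-0.164  0.71   0.684 -1.089]
 [ 0.     0.     0.     1.   ]]
```

View pics/side3.png

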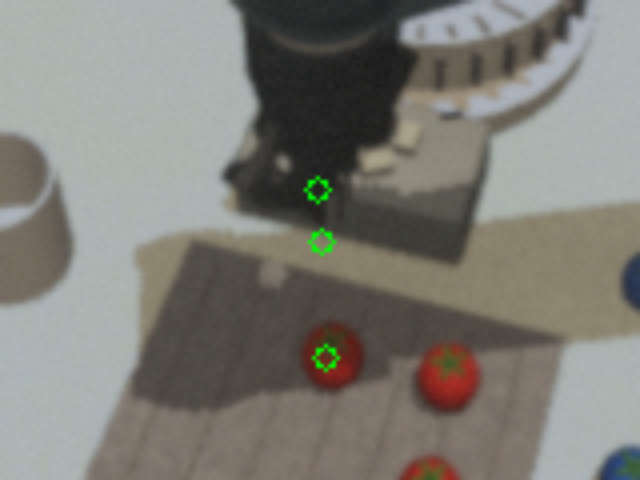

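View pics/top3.png

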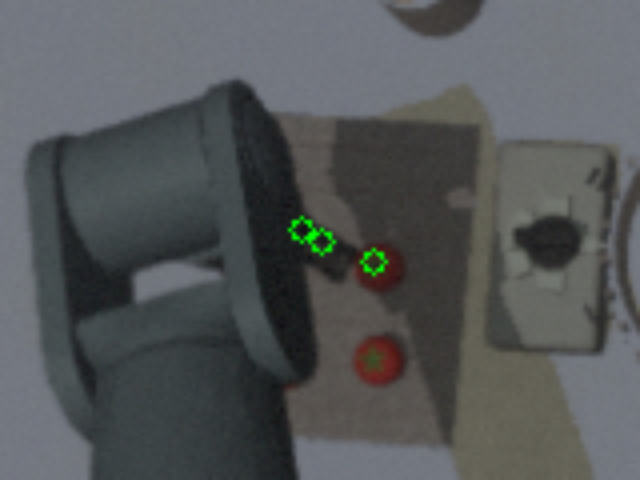

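View pics/wrist3.png

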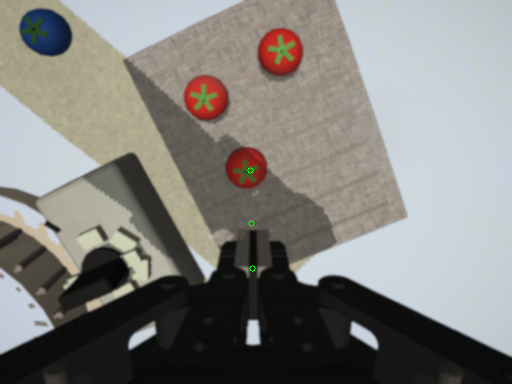

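```bash
python3 - <<'E'
from look import *
st()
e=r.sense()['eef_pos']
for n in ['wrist','side','top']:
    s=r.snapshot(n)
    g=[(a,b) for a in range(384) for b in range(512) if s['range_z'][a,b]>0]
    P=unproj(s,g); g=np.array(g)
    m=(np.hypot(P[:,0]-e[0],P[:,1]-e[1])<.03)&(P[:,2]>.06)
    Q=P[m]; o=np.argsort(Q[:,2])[:12]
    print(n,m.sum()); print(np.c_[g[m][o],Q[o].round(3)])
    m=(np.hypot(P[:,0]-.494,P[:,1]-.29)<.03)
    print('tom',m.sum(),P[m].min(0).round(3),P[m].max(0).round(3))
E
```

```text
{'t': np.float64(4.15), 'eef_pos': array([0.494, 0.291, 0.149]), 'tcp_rot': array([1.79862e+02, 1.38000e-01, 1.54225e+02]), 'force': array([ 0.217, -0.486, -0.314]), 'torque': array([0.04 , 0.022, 0.024]), 'grip_width': np.float64(-0.0)}
wrist 23329
[[2.30e+02 2.51e+02 4.84e-01 2.96e-01 1.86e-01]
 [2.30e+02 2.38e+02 4.82e-01 2.90e-01 1.86e-01]
 [2.30e+02 2.53e+02 4.84e-01 2.96e-01 1.86e-01]
 [2.30e+02 2.56e+02 4.85e-01 2.98e-01 1.86e-01]
 [2.30e+02 2.62e+02 4.86e-01 3.00e-01 1.86e-01]
 [2.30e+02 2.65e+02 4.87e-01 3.01e-01 1.86e-01]
 [2.30e+02 2.49e+02 4.83e-01 2.95e-01 1.86e-01]
 [2.31e+02 2.51e+02 4.84e-01 2.95e-01 1.86e-01]
 [2.30e+02 2.50e+02 4.84e-01 2.95e-01 1.86e-01]
 [2.30e+02 2.47e+02 4.83e-01 2.94e-01 1.86e-01]
 [2.30e+02 2.45e+02 4.83e-01 2.93e-01 1.86e-01]
 [2.30e+02 2.64e+02 4.86e-01 3.01e-01 1.86e-01]]
tom 26240 [0.464 0.26  0.001] [0.524 0.32  0.279]
side 1069
[[2.88e+02 2.39e+02 4.89e-01 2.99e-01 1.84e-01]
 [2.85e+02 2.44e+02 4.81e-01 2.90e-01 1.86e-01]
 [2.87e+02 2.39e+02 4.89e-01 2.98e-01 1.88e-01]
 [2.86e+02 2.42e+02 4.84e-01 2.95e-01 1.88e-01]
 [2.87e+02 2.41e+02 4
[... 348 characters left out ...]
e-01 1.92e-01]]
tom 1485 [0.464 0.26  0.   ] [0.524 0.32  0.477]
top 625
[[1.95e+02 1.41e+02 4.97e-01 2.79e-01 1.97e-01]
 [1.94e+02 1.40e+02 4.96e-01 2.73e-01 2.26e-01]
 [1.95e+02 1.43e+02 4.93e-01 2.63e-01 2.33e-01]
 [1.94e+02 1.39e+02 4.95e-01 2.72e-01 2.38e-01]
 [1.98e+02 1.42e+02 4.84e-01 2.63e-01 2.39e-01]
 [2.03e+02 1.38e+02 4.71e-01 2.72e-01 2.40e-01]
 [1.95e+02 1.42e+02 4.92e-01 2.63e-01 2.41e-01]
 [1.97e+02 1.42e+02 4.87e-01 2.62e-01 2.41e-01]
 [1.93e+02 1.39e+02 4.97e-01 2.71e-01 2.42e-01]
 [1.96e+02 1.42e+02 4.89e-01 2.61e-01 2.45e-01]
 [1.92e+02 1.39e+02 4.99e-01 2.68e-01 2.51e-01]
 [1.93e+02 1.38e+02 4.96e-01 2.70e-01 2.53e-01]]
tom 874 [ 0.465  0.26  -0.001] [0.524 0.319 0.478]
```

```bash
python3 - <<'E'
from look import *
print(r.hold_point_z,[a for a in dir(r) if a[0]!='_'])
e=r.sense()['eef_pos']
s=r.snapshot('wrist'); W=np.array(s['world_to_cam'])
g=[(a,b) for a in range(225,300) for b in range(236,268)]
P=unproj(s,g); P=P.reshape(75,32,3)
for a in [0,4,5,6,8,12,20,30,40,60]: print(225+a,P[a,15].round(4)-np.round(e,4),P[a,5].round(4)-np.round(e,4))
E
```

```text
0.0187 ['Unreachable', 'hold_point_z', 'job_done', 'regions_of', 'sense', 'snapshot', 'spot_in']
225 [ 0.051  -0.0259 -0.1421] [ 0.0464 -0.0349 -0.1415]
229 [ 0.0549 -0.0278 -0.1423] [ 0.0507 -0.0371 -0.1427]
230 [-0.0103  0.0051  0.0376] [-0.0125  0.0013  0.0382]
231 [-0.0104  0.0052  0.039 ] [-0.0122  0.0011  0.0387]
233 [-0.0108  0.0054  0.0423] [-0.0122  0.0012  0.0411]
237 [-0.0107  0.0054  0.0463] [-0.0124  0.0015  0.0461]
245 [-0.0103  0.0052  0.0534] [-0.012   0.0016  0.0533]
255 [-0.0102  0.0052  0.0619] [-0.0121  0.002   0.0625]
265 [-0.0107  0.0055  0.0707] [-0.012   0.0023  0.0703]
285 [-0.0033  0.0019  0.0702] [-0.0126  0.0031  0.0848]
```

Side and wrist depth both put the shut fingertips about 37 mm above the reported TCP. At TCP 0.008 the tips were therefore at 0.045, just over the tomato's top, which explains the empty grasp. xy is right. I add the 37 mm offset to all heights, reopen and go deeper in stages.

Emit:
servo_tool --series '[[[0, -0.001, -0.03, 0, 0, 0], [0, -0.001, -0.07, 0, 0, 0], [0, -0.001, -0.11, 0, 0, 0], [0, -0.001, -0.14, 0, 0, 0], [0, -0.001, -0.15, 0, 0, 0]]]' --jaw -0.7

```text
t: 4.85
eef_pos: [0.4896, 0.2879, -0.0082]
tcp_rot: [-179.6, -0.4, 154.2]
force: [0.3, 0.6, -0.3]
grip_width: 0.84
```

```bash
python3 - <<'E'
from look import *
st(); s=reds('wrist','w4.png')
e=r.sense()['eef_pos']
z=s['range_z']
g=[(a,b) for a in range(150,383) for b in range(512) if z[a,b]>0]
P=unproj(s,g)-e; g=np.array(g)
for sg in (-1,1):
    # tool y dir
    psi=np.radians(154.2); y=np.array([np.sin(psi),-np.cos(psi)]);
    v=P[:,:2]@y; m=(np.abs(v-sg*.045)<.012)&(P[:,2]>0.01)&(np.hypot(P[:,0],P[:,1])<.06)
    o=np.argsort(P[m][:,2])[:5]; print(sg,P[m][o].round(3),g[m][o].tolist())
E
```

```text
{'t': np.float64(4.85), 'eef_pos': array([ 0.49 ,  0.288, -0.008]), 'tcp_rot': array([-179.624,   -0.378,  154.222]), 'force': array([ 0.295,  0.57 , -0.263]), 'torque': array([ 0.004,  0.061, -0.027]), 'grip_width': np.float64(0.84)}
wrist [ 36. 331.] [ 285    0  101   72 4592] plane [0.4207 0.3567 0.026 ] top 0.168
wrist [116. 176.] [ 127   70   95   94 5337] plane [0.4215 0.2866 0.026 ] top 0.168
wrist [254. 258.] [ 217  213   82   87 4918] plane [0.493  0.2903 0.026 ] top 0.168
-1 [[ 0.017 -0.053  0.01 ]
 [-0.012 -0.037  0.01 ]
 [ 0.013 -0.049  0.01 ]
 [ 0.018 -0.054  0.01 ]
 [-0.031 -0.037  0.01 ]] [[294, 180], [241, 180], [285, 183], [296, 179], [210, 162]]
1 [[-0.015  0.054  0.01 ]
 [ 0.046  0.014  0.01 ]
 [ 0.039  0.031  0.01 ]
 [ 0.015  0.047  0.01 ]
 [ 0.041  0.018  0.01 ]] [[162, 335], [290, 311], [268, 333], [218, 345], [280, 313]]
```

View pics/w4.png

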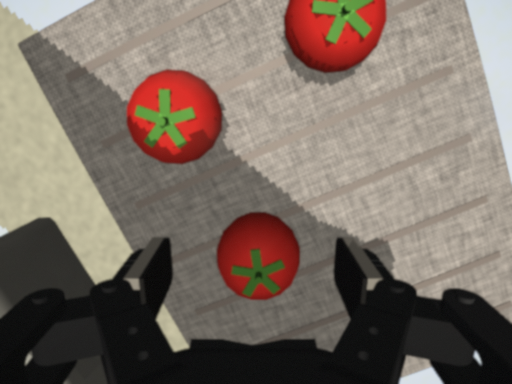

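Tomato A now at (254,258) sits between the jaws at (280,150) and (280,350). Going down the rest, then closing.

Emit:
servo_tool --series '[[[0, 0, -0.01, 0, 0, 0], [0, 0, -0.018, 0, 0, 0], [0, 0, -0.026, 0, 0, 0], [0, 0, -0.029, 0, 0, 0], [0, 0, -0.029, 0, 0, 0]]]'

```text
t: 5.4
eef_pos: [0.4935, 0.2893, -0.0323]
tcp_rot: [-180.0, -0.0, 154.2]
force: [0.9, -0.3, 0.5]
grip_width: 0.848
```

Emit:
servo_tool --series '[[[0, 0, 0, 0, 0, 0], [0, 0, 0, 0, 0, 0], [0, 0, 0, 0, 0, 0], [0, 0, 0, 0, 0, 0], [0, 0, 0, 0, 0, 0]]]' --jaw 1 --force 25

```text
t: 5.9
eef_pos: [0.4941, 0.2896, -0.0316]
tcp_rot: [180.0, 0.0, 154.2]
force: [-0.4, 1.3, 4.0]
grip_width: 0.452
```

Grip 0.452 (38 mm) – held. Lift and carry to the basket.

Emit:
servo_tool --series '[[[0, 0, 0.03, 0, 0, 0], [0, 0, 0.075, 0, 0, 0], [0, -0.005, 0.12, 0, 0, 0], [0.005, -0.03, 0.145, 0, 0, 0], [0.015, -0.07, 0.15, 0, 0, 0]]]'

```text
t: 6.4
eef_pos: [0.5108, 0.2205, 0.1221]
tcp_rot: [179.7, 0.3, 154.4]
force: [1.2, 0.1, -0.0]
grip_width: 0.451
```

Emit:
servo_tool --series '[[[0.01, -0.045, 0, 0, 0, 0], [0.018, -0.09, 0, 0, 0, 0], [0.026, -0.135, 0, 0, 0, 0], [0.034, -0.18, 0, 0, 0, 0], [0.042, -0.22, 0, 0, 0, 0]]]'

```text
t: 6.9
eef_pos: [0.5503, -0.0027, 0.1175]
tcp_rot: [-180.0, -0.0, 154.2]
force: [0.8, -0.4, -0.8]
grip_width: 0.453
```

Emit:
servo_tool --series '[[[0.002, -0.015, 0, 0, 0, 0], [0.002, -0.02, -0.02, 0, 0, 0], [0.002, -0.02, -0.05, 0, 0, 0], [0.002, -0.02, -0.075, 0, 0, 0], [0.002, -0.02, -0.085, 0, 0, 0]]]'

```text
t: 7.4
eef_pos: [0.5501, -0.0196, 0.0297]
tcp_rot: [-179.9, -0.3, 154.2]
force: [-0.4, -0.2, -1.2]
grip_width: 0.451
```

```bash
python3 - <<'E'
from look import *
st(); reds('wrist','w5.png'); reds('top'); reds('side','s5.png')
E
```

```text
{'t': np.float64(7.4), 'eef_pos': array([ 0.55, -0.02,  0.03]), 'tcp_rot': array([-179.946,   -0.313,  154.247]), 'force': array([-0.385, -0.197, -1.191]), 'torque': array([-0.011,  0.014, -0.051]), 'grip_width': np.float64(0.451)}
wrist [270. 253.] [ 204  225   98  102 6272] plane [ 0.5787 -0.0324  0.026 ] top 0.206
top [226. 154.] [149 221  12  11  86] plane [0.4207 0.2838 0.026 ] top 1.295
top [227. 130.] [125 222  12  11  82] plane [0.4151 0.3602 0.026 ] top 0.046
side [213. 251.] [248 208   7  11  52] plane [ 0.561 -0.078  0.026] top 0.106
side [326. 268.] [261 318  15  15 139] plane [0.4218 0.2887 0.026 ] top 0.043
side [355. 263.] [255 346  17  17 171] plane [0.4158 0.3636 0.026 ] top 0.901
```

View pics/w5.png

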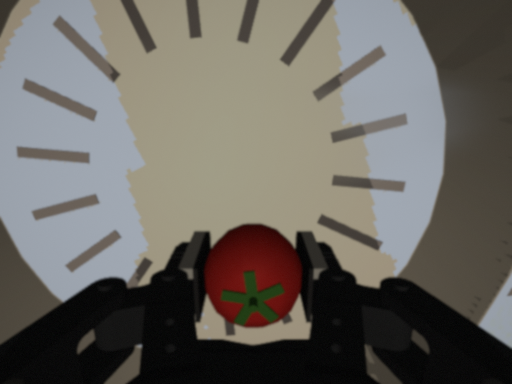

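The tomato is held at (270,253) inside the basket. Lower to about 2 mm above the floor and release.

Emit:
servo_tool --series '[[[0.001, 0, -0.005, 0, 0, 0], [0.001, 0, -0.009, 0, 0, 0], [0.001, 0, -0.0105, 0, 0, 0], [0.001, 0, -0.0105, 0, 0, 0], [0.001, 0, -0.0105, 0, 0, 0]]]'

```text
t: 8.05
eef_pos: [0.5538, -0.0207, 0.0225]
tcp_rot: [180.0, 0.0, 154.2]
force: [-0.2, 0.6, -0.2]
grip_width: 0.454
```

Emit:
servo_tool --series '[[[0, 0, 0, 0, 0, 0], [0, 0, 0, 0, 0, 0], [0, 0, 0, 0, 0, 0], [0, 0, 0.005, 0, 0, 0], [0, 0, 0.03, 0, 0, 0]]]' --jaw -0.4

```text
t: 8.55
eef_pos: [0.5511, -0.0201, 0.0501]
tcp_rot: [-179.9, -0.3, 154.2]
force: [-0.2, 0.5, -0.9]
grip_width: 0.699
```

Emit:
servo_tool --series '[[[0, 0, 0.035, 0, 0, 0], [0, 0.01, 0.07, 0, 0, 0], [-0.01, 0.05, 0.085, 0, 0, 0], [-0.03, 0.09, 0.085, 0, 0, 0], [-0.05, 0.135, 0.085, 0, 0, 0]]]'

```text
t: 9.05
eef_pos: [0.5038, 0.1152, 0.1388]
tcp_rot: [179.9, 0.1, 154.1]
force: [-0.1, 0.5, -0.4]
grip_width: 0.698
```

```bash
python3 - <<'E'
from look import *
st(); reds('wrist','w6.png',zp=.076); reds('top','t6.png',zp=.076);reds('side',zp=.026)
E
```

```text
{'t': np.float64(9.05), 'eef_pos': array([0.504, 0.115, 0.139]), 'tcp_rot': array([1.79927e+02, 1.40000e-01, 1.54136e+02]), 'force': array([-0.051,  0.48 , -0.374]), 'torque': array([-0.022,  0.015, -0.068]), 'grip_width': np.float64(0.698)}
wrist [  9. 396.] [372   0  51  22 856] plane [0.4324 0.2551 0.076 ] top 0.315
top [184. 252.] [248 178  10  12  72] plane [ 0.554 -0.021  0.076] top 0.096
top [227. 130.] [125 222  11  11  84] plane [0.413  0.3431 0.076 ] top 0.047
side [326. 268.] [261 318  15  15 137] plane [0.4215 0.2891 0.026 ] top 0.901
side [355. 263.] [255 346  16  17 169] plane [0.4158 0.3633 0.026 ] top 0.043
```

View pics/t6.png

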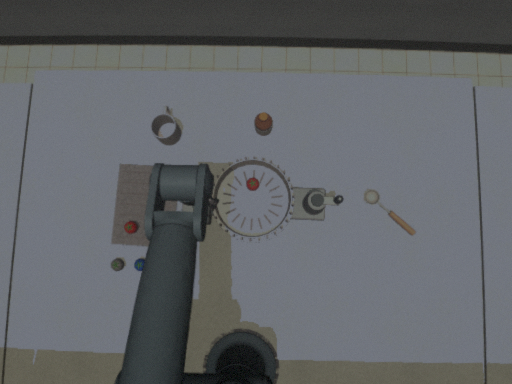

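Tomato A rests in the basket at pixel (184,252), i.e. (0.554,-0.021). Next C at (0.4155,0.361).

Emit:
servo_tool --series '[[[-0.015, 0.045, 0, 0, 0, 0], [-0.03, 0.09, 0, 0, 0, 0], [-0.05, 0.135, 0, 0, 0, 0], [-0.065, 0.18, 0, 0, 0, 0], [-0.08, 0.22, 0, 0, 0, 0]]]' --jaw -0.6

```text
t: 9.7
eef_pos: [0.4238, 0.3356, 0.1378]
tcp_rot: [180.0, 0.1, 154.2]
force: [0.2, 0.1, 0.5]
grip_width: 0.798
```

Emit:
servo_tool --series '[[[-0.007, 0.022, -0.02, 0, 0, 0], [-0.008, 0.026, -0.06, 0, 0, 0], [-0.008, 0.026, -0.08, 0, 0, 0], [-0.008, 0.026, -0.085, 0, 0, 0], [-0.008, 0.026, -0.085, 0, 0, 0]]]'

```text
t: 10.2
eef_pos: [0.4161, 0.3597, 0.052]
tcp_rot: [-180.0, -0.0, 154.2]
force: [0.7, 0.4, 0.7]
grip_width: 0.802
```

```bash
python3 - <<'E'
from look import *
st(); reds('wrist','w7.png')
E
```

```text
{'t': np.float64(10.2), 'eef_pos': array([0.416, 0.36 , 0.052]), 'tcp_rot': array([-1.79951e+02, -2.30000e-02,  1.54164e+02]), 'force': array([0.738, 0.429, 0.691]), 'torque': array([ 0.016,  0.025, -0.01 ]), 'grip_width': np.float64(0.802)}
wrist [205. 253.] [ 223  175   60   62 2706] plane [0.4141 0.3614 0.026 ] top 0.228
wrist [247. 158.] [126 229  60  50 893] plane [0.4137 0.2923 0.026 ] top 0.228
```

View pics/w7.png

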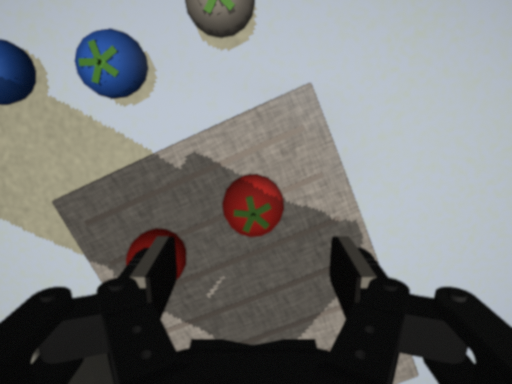

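C is at (205,253) between the jaws; B at (247,158) is close to the left finger, so I turn the wrist -20° before going down.

Emit:
servo_tool --series '[[[-0.001, 0.001, 0, 0, 0, -7], [-0.001, 0.001, -0.01, 0, 0, -14], [-0.001, 0.001, -0.04, 0, 0, -20], [-0.001, 0.001, -0.07, 0, 0, -20], [-0.001, 0.001, -0.084, 0, 0, -20]]]'

```text
t: 10.75
eef_pos: [0.4149, 0.3609, -0.0322]
tcp_rot: [-180.0, -0.0, 134.2]
force: [-0.3, -1.2, -0.8]
grip_width: 0.803
```

Emit:
servo_tool --series '[[[0, 0, 0, 0, 0, 0], [0, 0, 0, 0, 0, 0], [0, 0, 0, 0, 0, 0], [0, 0, 0, 0, 0, 0], [0, 0, 0, 0, 0, 0]]]' --jaw 1 --force 25

```text
t: 11.25
eef_pos: [0.416, 0.3621, -0.03]
tcp_rot: [179.8, 0.1, 134.2]
force: [0.1, -0.9, 6.4]
grip_width: 0.451
```

Emit:
servo_tool --series '[[[0, 0, 0.03, 0, 0, 0], [0, 0, 0.075, 0, 0, 0], [0.005, -0.01, 0.12, 0, 0, 0], [0.015, -0.045, 0.145, 0, 0, 0], [0.025, -0.085, 0.15, 0, 0, 0]]]'

```text
t: 11.75
eef_pos: [0.4423, 0.2771, 0.1231]
tcp_rot: [179.5, 0.2, 134.4]
force: [1.6, -0.6, -0.5]
grip_width: 0.454
```

```bash
python3 - <<'E'
from look import *
st(); reds('wrist','w8.png'); reds('side')
E
```

```text
{'t': np.float64(11.75), 'eef_pos': array([0.442, 0.277, 0.123]), 'tcp_rot': array([179.546,   0.205, 134.38 ]), 'force': array([ 1.589, -0.593, -0.47 ]), 'torque': array([ 0.023, -0.057,  0.046]), 'grip_width': np.float64(0.454)}
wrist [156. 240.] [ 217  133   47   47 1563] plane [0.4211 0.2858 0.026 ] top 0.299
wrist [268. 253.] [ 205  222   97  103 6289] plane [0.5002 0.2201 0.026 ] top 0.299
side [216. 244.] [243 212   3   8  21] plane [ 0.5788 -0.0605  0.026 ] top 0.088
side [286. 264.] [258 278  14  16 149] plane [0.457 0.177 0.026] top 0.901
side [326. 268.] [261 318  15  15 145] plane [0.4218 0.2887 0.026 ] top 0.901
```

Emit:
servo_tool --series '[[[0.008, -0.045, 0, 0, 0, 0], [0.015, -0.09, 0, 0, 0, 0], [0.022, -0.135, 0, 0, 0, 0], [0.03, -0.18, 0, 0, 0, 0], [0.036, -0.225, 0, 0, 0, 0]]]'

```text
t: 12.35
eef_pos: [0.4754, 0.0502, 0.1182]
tcp_rot: [180.0, -0.0, 134.3]
force: [0.7, -0.3, -0.4]
grip_width: 0.454
```

Emit:
servo_tool --series '[[[0.003, -0.025, 0, 0, 0, 0], [0.003, -0.037, -0.01, 0, 0, 0], [0.003, -0.037, -0.045, 0, 0, 0], [0.003, -0.037, -0.08, 0, 0, 0], [0.003, -0.037, -0.085, 0, 0, 0]]]'

```text
t: 12.85
eef_pos: [0.4739, 0.0161, 0.0284]
tcp_rot: [-179.7, -0.5, 134.3]
force: [-1.0, 0.7, -0.0]
grip_width: 0.451
```

```bash
python3 - <<'E'
from look import *
st(); reds('wrist','w9.png',zp=.076)
E
```

```text
{'t': np.float64(12.85), 'eef_pos': array([0.474, 0.016, 0.028]), 'tcp_rot': array([-179.683,   -0.507,  134.269]), 'force': array([-0.973,  0.743, -0.02 ]), 'torque': array([0.027, 0.058, 0.029]), 'grip_width': np.float64(0.451)}
wrist [267. 253.] [ 205  223   97  100 6175] plane [0.4756 0.0155 0.076 ] top 0.205
```

View pics/w9.png

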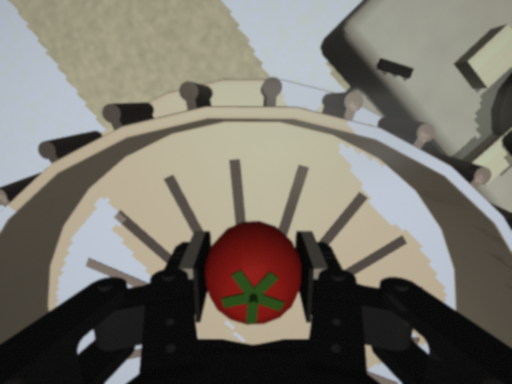

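C is held at (267,253) over the basket floor. Release.

Emit:
servo_tool --series '[[[0.001, 0, -0.005, 0, 0, 0], [0.001, 0, -0.009, 0, 0, 0], [0.001, 0, -0.011, 0, 0, 0], [0.001, 0, -0.011, 0, 0, 0], [0.001, 0, -0.011, 0, 0, 0]]]'

```text
t: 13.4
eef_pos: [0.4801, 0.0143, 0.0229]
tcp_rot: [180.0, 0.1, 134.2]
force: [0.3, -0.7, -1.0]
grip_width: 0.455
```

Emit:
servo_tool --series '[[[0, 0, 0, 0, 0, 0], [0, 0, 0, 0, 0, 0], [0, 0, 0, 0, 0, 0], [0, 0, 0.005, 0, 0, 0], [0, 0, 0.03, 0, 0, 0]]]' --jaw -0.4

```text
t: 13.9
eef_pos: [0.4771, 0.0148, 0.0504]
tcp_rot: [-179.8, -0.3, 134.2]
force: [0.2, -0.4, -0.1]
grip_width: 0.704
```

Emit:
servo_tool --series '[[[0, 0, 0.035, 0, 0, 0], [0, 0.01, 0.07, 0, 0, 0], [-0.01, 0.05, 0.085, 0, 0, 0], [-0.02, 0.09, 0.085, 0, 0, 0], [-0.03, 0.135, 0.085, 0, 0, 0]]]'

```text
t: 14.4
eef_pos: [0.45, 0.1504, 0.1389]
tcp_rot: [179.9, 0.1, 134.1]
force: [1.0, -0.4, -0.1]
grip_width: 0.698
```

Emit:
servo_tool --series '[[[-0.01, 0.04, 0, 0, 0, 0], [-0.02, 0.08, 0, 0, 0, 0], [-0.025, 0.11, 0, 0, 0, 0], [-0.029, 0.13, -0.01, 0, 0, 0], [-0.029, 0.134, -0.03, 0, 0, 0]]]' --jaw -0.7

```text
t: 14.9
eef_pos: [0.4214, 0.286, 0.1091]
tcp_rot: [179.7, 0.1, 134.4]
force: [-0.7, -0.4, -0.4]
grip_width: 0.844
```

```bash
python3 - <<'E'
from look import *
st(); reds('wrist','w10.png'); reds('top','t10.png',zp=.076)
E
```

```text
{'t': np.float64(14.9), 'eef_pos': array([0.421, 0.286, 0.109]), 'tcp_rot': array([1.79748e+02, 8.60000e-02, 1.34405e+02]), 'force': array([-0.716, -0.436, -0.442]), 'torque': array([-0.02 , -0.   ,  0.014]), 'grip_width': np.float64(0.844)}
wrist [185. 251.] [ 228  161   48   49 1667] plane [0.4207 0.286  0.026 ] top 0.285
top [184. 252.] [248 179  10  11  69] plane [ 0.5539 -0.021   0.076 ] top 1.295
top [208. 240.] [235 203  11  11  79] plane [0.4794 0.0133 0.076 ] top 0.098
top [226. 155.] [149 221  12  11  85] plane [0.4196 0.2698 0.076 ] top 0.047
```

View pics/w10.png

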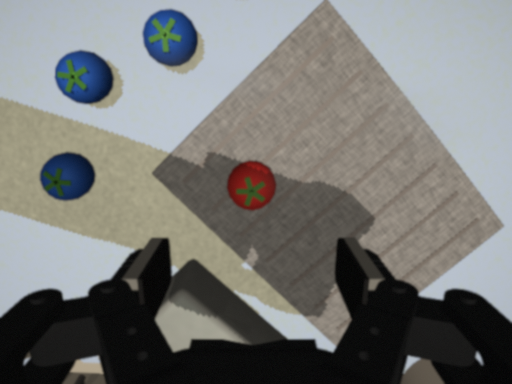

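Top view: tomatoes at (184,252) and (208,240) lie in the basket. The wrist view shows the last one, B, at (185,251) right below the jaws.

Emit:
servo_tool --series '[[[0, 0, -0.04, 0, 0, 0], [0, 0, -0.08, 0, 0, 0], [0, 0, -0.115, 0, 0, 0], [0, 0, -0.135, 0, 0, 0], [0, 0, -0.139, 0, 0, 0]]]'

```text
t: 15.5
eef_pos: [0.4191, 0.2821, -0.0335]
tcp_rot: [-179.7, -0.1, 134.2]
force: [-0.4, -0.8, -0.8]
grip_width: 0.851
```

Emit:
servo_tool --series '[[[0, 0, 0, 0, 0, 0], [0, 0, 0, 0, 0, 0], [0, 0, 0, 0, 0, 0], [0, 0, 0, 0, 0, 0], [0, 0, 0, 0, 0, 0]]]' --jaw 1 --force 25

```text
t: 16.0
eef_pos: [0.4224, 0.2839, -0.0296]
tcp_rot: [179.8, 0.1, 134.2]
force: [-0.4, -1.3, 6.9]
grip_width: 0.449
```

Emit:
servo_tool --series '[[[0, 0, 0.03, 0, 0, 0], [0, 0, 0.075, 0, 0, 0], [0.005, -0.01, 0.12, 0, 0, 0], [0.01, -0.045, 0.145, 0, 0, 0], [0.015, -0.09, 0.15, 0, 0, 0]]]'

```text
t: 16.5
eef_pos: [0.4388, 0.1939, 0.1236]
tcp_rot: [179.5, 0.3, 134.4]
force: [0.6, -0.5, -0.6]
grip_width: 0.452
```

```bash
python3 - <<'E'
from look import *
st(); reds('wrist','w11.png'); reds('side')
E
```

```text
{'t': np.float64(16.5), 'eef_pos': array([0.439, 0.194, 0.124]), 'tcp_rot': array([179.516,   0.318, 134.418]), 'force': array([ 0.595, -0.522, -0.558]), 'torque': array([-0.037, -0.023,  0.034]), 'grip_width': np.float64(0.452)}
wrist [264. 253.] [ 205  218   97  103 6305] plane [0.4946 0.1395 0.026 ] top 0.299
wrist [368. 130.] [116 348  26  36 609] plane [ 0.488  -0.0342  0.026 ] top 0.299
side [216. 248.] [243 211  11  11  80] plane [ 0.5668 -0.0609  0.026 ] top 0.092
side [257. 274.] [268 249  13  16 130] plane [0.4513 0.0757 0.026 ] top 0.901
```

Emit:
servo_tool --series '[[[0.01, -0.045, 0, 0, 0, -8], [0.02, -0.09, 0, 0, 0, -16], [0.03, -0.135, 0, 0, 0, -24], [0.04, -0.18, 0, 0, 0, -32], [0.047, -0.225, 0, 0, 0, -40]]]'

```text
t: 17.1
eef_pos: [0.483, -0.0329, 0.1187]
tcp_rot: [179.9, -0.0, 93.9]
force: [1.0, 0.6, -0.5]
grip_width: 0.452
```

Emit:
servo_tool --series '[[[0.001, -0.02, 0, 0, 0, 0], [0.002, -0.03, -0.01, 0, 0, -4], [0.002, -0.03, -0.045, 0, 0, -4], [0.002, -0.03, -0.08, 0, 0, -4], [0.002, -0.03, -0.085, 0, 0, -4]]]'

```text
t: 17.6
eef_pos: [0.4811, -0.06, 0.0294]
tcp_rot: [-179.5, -0.2, 90.2]
force: [-0.5, 0.1, -1.4]
grip_width: 0.453
```

```bash
python3 - <<'E'
from look import *
st(); reds('wrist','w12.png',zp=.076)
E
```

```text
{'t': np.float64(17.6), 'eef_pos': array([ 0.481, -0.06 ,  0.029]), 'tcp_rot': array([-179.549,   -0.184,   90.231]), 'force': array([-0.529,  0.082, -1.358]), 'torque': array([ 0.011,  0.014, -0.02 ]), 'grip_width': np.float64(0.453)}
wrist [ 80. 252.] [ 204   28  100  105 6108] plane [0.4804 0.0149 0.076 ] top 0.206
wrist [176. 433.] [ 384  131  106   89 4770] plane [ 0.5529 -0.021   0.076 ] top 0.206
wrist [190. 478.] [469 180  19  24 253] plane [ 0.5728 -0.0268  0.076 ] top 0.206
wrist [263. 253.] [ 205  218   97  101 6184] plane [ 0.481  -0.0599  0.076 ] top 0.206
```

View pics/w12.png

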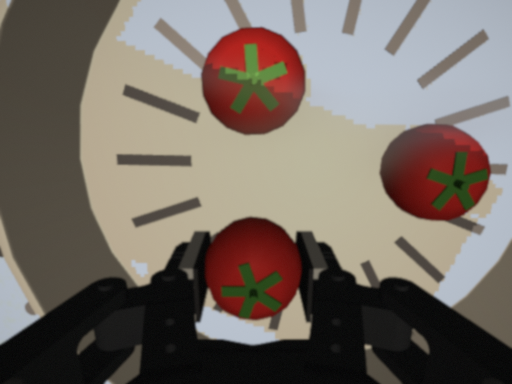

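The basket holds tomatoes at (80,252) and (176,433), and the third is in the jaws at (263,253). Release.

Emit:
servo_tool --series '[[[0, 0, -0.005, 0, 0, 0], [0, 0, -0.009, 0, 0, 0], [0, 0, -0.011, 0, 0, 0], [0, 0, -0.011, 0, 0, 0], [0, 0, -0.011, 0, 0, 0]]]'

```text
t: 18.15
eef_pos: [0.4851, -0.0617, 0.0229]
tcp_rot: [179.9, 0.0, 90.2]
force: [0.1, -0.0, -0.8]
grip_width: 0.453
```

Emit:
servo_tool --series '[[[0, 0, 0, 0, 0, 0], [0, 0, 0, 0, 0, 0], [0, 0, 0, 0, 0, 0], [0, 0, 0.005, 0, 0, 0], [0, 0, 0.03, 0, 0, 0]]]' --jaw -0.4

```text
t: 18.65
eef_pos: [0.4822, -0.0608, 0.0504]
tcp_rot: [-179.7, -0.1, 90.2]
force: [0.4, -0.2, -0.9]
grip_width: 0.699
```

Emit:
servo_tool --series '[[[0, 0, 0.035, 0, 0, 0], [0, 0, 0.075, 0, 0, 0], [0, 0.03, 0.1, 0, 0, 0], [0, 0.07, 0.12, 0, 0, 0], [0, 0.1, 0.12, 0, 0, 0]]]'

```text
t: 19.15
eef_pos: [0.4868, 0.0395, 0.1766]
tcp_rot: [179.6, 0.1, 90.2]
force: [1.0, -0.2, -0.2]
grip_width: 0.7
```

```bash
python3 - <<'E'
from look import *
st(); s=reds('wrist','w13.png',zp=.076)
reds('top','t13.png',zp=.076)
for th in ['selector_grip','finger_tip']:
  for d in r.regions_of('wrist',th)[:3]:
    P=unproj(s,np.argwhere(d['region']));print(th,d['confidence'],d['at'],np.median(P,0).round(3),P.max(0).round(3))
g=[(a,b) for a in range(384) for b in range(512) if s['range_z'][a,b]>0]
P=unproj(s,g)
m=(P[:,2]>.108)&(P[:,2]<.122)&(np.hypot(P[:,0]-.511,P[:,1]-.143)<.03)
Q=P[m]; print('bar top',m.sum(),Q.mean(0),cv2.minAreaRect(Q[:,:2].astype(np.float32)))
E
```

```text
{'t': np.float64(19.15), 'eef_pos': array([0.487, 0.039, 0.177]), 'tcp_rot': array([1.7957e+02, 5.0000e-02, 9.0219e+01]), 'force': array([ 1.006, -0.183, -0.174]), 'torque': array([-0.025, -0.039, -0.06 ]), 'grip_width': np.float64(0.7)}
wrist [206. 245.] [ 225  185   42   44 1336] plane [0.4808 0.0164 0.076 ] top 0.353
wrist [236. 324.] [307 221  42  41 762] plane [ 0.5506 -0.0123  0.076 ] top 0.353
wrist [281. 250.] [ 230  260   40   44 1215] plane [ 0.4846 -0.0566  0.076 ] top 0.353
top [185. 250.] [248 180   7   8  22] plane [ 0.5502 -0.0138  0.076 ] top 1.295
top [207. 265.] [260 202  11  11  78] plane [ 0.4839 -0.061   0.076 ] top 0.094
top [209. 243.] [240 206   6   7  25] plane [0.4765 0.0056 0.076 ] top 0.095
selector_grip 0.75 [48.9, 286.9] [0.51  0.142 0.096] [0.535 0.181 0.353]
finger_tip 0.46 [101.2, 283.0] [0.512 0.104 0.074] [0.514 0.108 0.076]
bar top 1525 [0.51217171 0.14378903 0.11360024] ((0.5126410722732544, 0.14395678043365479), (0.04662548750638962, 0.014407290145754814), 88.75397491455078)
```

View pics/w13.png

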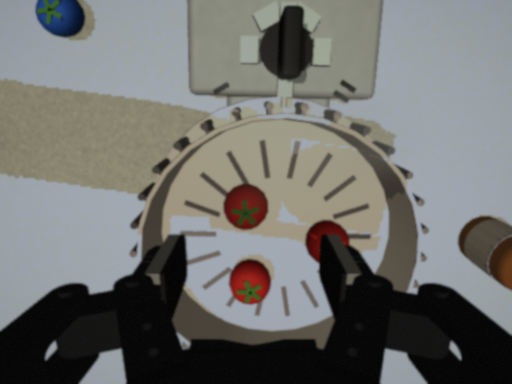

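All three tomatoes lie in the basket: (206,245), (236,324), (281,250). The selector bar is at (45,291), its arm pointing to the basket, and the single rib is on the left (robot) side at (88,220). The bar-top fit is 46.6 × 14.4 mm at (0.5126,0.1440), z 0.114, turned -1.25°, matching the description. Moving above it.

Emit:
servo_tool --series '[[[0.01, 0.04, 0, 0, 0, -1.4], [0.02, 0.08, 0, 0, 0, -1.4], [0.026, 0.105, -0.01, 0, 0, -1.4], [0.026, 0.105, -0.03, 0, 0, -1.4], [0.026, 0.105, -0.04, 0, 0, -1.4]]]' --jaw -0.4

```text
t: 19.85
eef_pos: [0.5097, 0.1429, 0.1303]
tcp_rot: [-179.8, 0.0, 88.8]
force: [0.6, -0.4, -1.3]
grip_width: 0.701
```

Emit:
servo_tool --series '[[[0, 0, -0.01, 0, 0, 0], [0, 0, -0.02, 0, 0, 0], [0, 0, -0.025, 0, 0, 0], [0, 0, -0.025, 0, 0, 0], [0, 0, -0.025, 0, 0, 0]]]'

```text
t: 20.35
eef_pos: [0.511, 0.1432, 0.1077]
tcp_rot: [180.0, -0.0, 88.8]
force: [-0.1, 0.1, -0.2]
grip_width: 0.698
```

```bash
python3 - <<'E'
from look import *
st(); s=r.snapshot('wrist'); save(s['color'],'w14.png')
g=[(a,b) for a in range(384) for b in range(512) if s['range_z'][a,b]>0]
P=unproj(s,g)
m=(P[:,2]>.108)&(P[:,2]<.122)&(np.hypot(P[:,0]-.511,P[:,1]-.143)<.03)
Q=P[m]; print('bar top',m.sum(),Q.mean(0),cv2.minAreaRect(Q[:,:2].astype(np.float32)))
E
```

```text
{'t': np.float64(20.35), 'eef_pos': array([0.511, 0.143, 0.108]), 'tcp_rot': array([ 1.79956e+02, -2.00000e-03,  8.88070e+01]), 'force': array([-0.101,  0.092, -0.152]), 'torque': array([-0.036,  0.018, -0.002]), 'grip_width': np.float64(0.698)}
bar top 2007 [0.51242037 0.14578478 0.11357773] ((0.5125170946121216, 0.14415213465690613), (0.04602377861738205, 0.013667184859514236), 88.47427368164062)
```

View pics/w14.png

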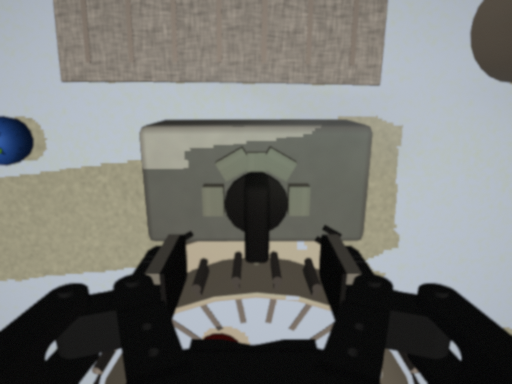

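The bar at (215,257) stands between the jaws. Descend and grip.

Emit:
servo_tool --series '[[[0.0015, 0.001, -0.02, 0, 0, 0], [0.0015, 0.001, -0.04, 0, 0, 0], [0.0015, 0.001, -0.055, 0, 0, 0], [0.0015, 0.001, -0.06, 0, 0, 0], [0.0015, 0.001, -0.06, 0, 0, 0]]]'

```text
t: 20.9
eef_pos: [0.5118, 0.1443, 0.0469]
tcp_rot: [-179.9, 0.0, 88.8]
force: [-0.2, 0.4, -1.2]
grip_width: 0.698
```

Emit:
servo_tool --series '[[[0, 0, 0, 0, 0, 0], [0, 0, 0, 0, 0, 0], [0, 0, 0, 0, 0, 0], [0, 0, 0, 0, 0, 0], [0, 0, 0, 0, 0, 0]]]' --jaw 1 --force 50

```text
t: 21.4
eef_pos: [0.513, 0.1444, 0.0482]
tcp_rot: [179.9, -0.0, 88.8]
force: [-0.0, 0.3, 4.0]
grip_width: 0.157
```

Emit:
servo_tool --series '[[[0, 0, 0.004, 0, 0, 0], [0, 0, 0.008, 0, 0, 0], [0, 0, 0.012, 0, 0, 0], [0, 0, 0.013, 0, 0, 0], [0, 0, 0.013, 0, 0, 0]]]'

```text
t: 21.9
eef_pos: [0.5128, 0.1444, 0.0601]
tcp_rot: [179.9, -0.0, 88.8]
force: [6.8, 1.3, -8.0]
grip_width: 0.156
```

```bash
python3 - <<'E'
from look import *
st(); s=r.snapshot('wrist'); save(s['color'],'w15.png')
E
```

```text
{'t': np.float64(21.9), 'eef_pos': array([0.513, 0.144, 0.06 ]), 'tcp_rot': array([ 1.79867e+02, -1.70000e-02,  8.88210e+01]), 'force': array([ 6.782,  1.274, -8.011]), 'torque': array([ 0.173, -1.113,  0.036]), 'grip_width': np.float64(0.156)}
```

View pics/w15.png

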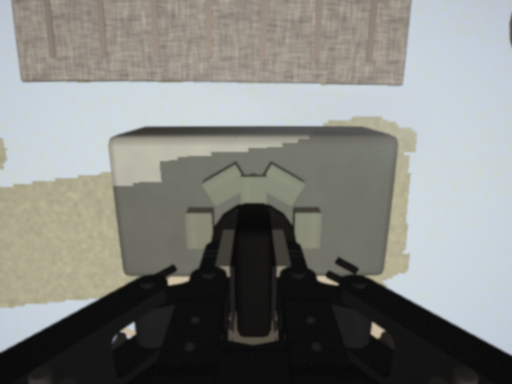

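Gripped the bar at (270,255), opening 13 mm, pull -8 N. I confirm by depth that the knob rose with the gripper before turning it.

```bash
python3 - <<'E'
from look import *
s=r.snapshot('wrist')
for a in range(210,345,12): print(a,unproj(s,[(a,b) for b in range(248,263)]).mean(0).round(4))
s=r.snapshot('side'); im=cv2.resize(s['color'][215:305,200:300],None,fx=6,fy=6); save(im,'s15.png')
E
```

```text
210 [0.5137 0.1668 0.1012]
222 [0.5136 0.1669 0.1155]
234 [0.5135 0.166  0.1251]
246 [0.5134 0.1618 0.1261]
258 [0.5133 0.1571 0.126 ]
270 [0.5132 0.1521 0.1259]
282 [0.5131 0.1471 0.1257]
294 [0.513  0.1419 0.1257]
306 [0.5129 0.1367 0.1258]
318 [0.5128 0.1313 0.1257]
330 [0.5127 0.1258 0.1258]
342 [0.5124 0.0962 0.0976]
```

View pics/s15.png

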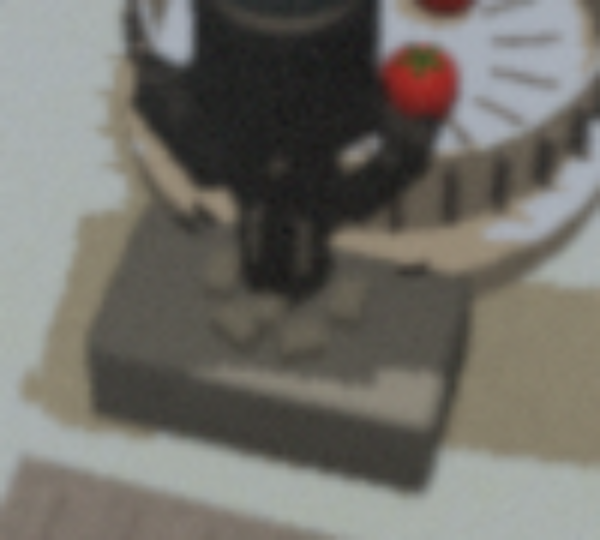

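The bar top is at 0.1258 versus 0.1136 before: lifted 12 mm, above the 9 mm needed. Turning clockwise.

Emit:
servo_tool --series '[[[0, 0, 0, 0, 0, -4], [0, 0, 0, 0, 0, -10], [0, 0, 0, 0, 0, -16], [0, 0, 0, 0, 0, -23], [0, 0, 0, 0, 0, -30]]]'

```text
t: 22.55
eef_pos: [0.5136, 0.1442, 0.0603]
tcp_rot: [179.8, -0.1, 58.5]
force: [7.2, -0.2, -6.9]
grip_width: 0.156
```

Emit:
servo_tool --series '[[[0, 0, 0, 0, 0, -7], [0, 0, 0, 0, 0, -14], [0, 0, 0, 0, 0, -21], [0, 0, 0, 0, 0, -27], [0, 0, 0, 0, 0, -30]]]'

```text
t: 23.05
eef_pos: [0.5142, 0.1437, 0.0605]
tcp_rot: [179.8, -0.2, 28.7]
force: [8.4, -1.9, -7.0]
grip_width: 0.156
```

Emit:
servo_tool --series '[[[0, 0, 0, 0, 0, 0], [0, 0, 0, 0, 0, 0], [0, 0, 0, 0, 0, 0], [0, 0, 0, 0, 0, 0], [0, 0, 0, 0, 0, 0]]]'

```text
t: 23.55
eef_pos: [0.5141, 0.1437, 0.0605]
tcp_rot: [179.8, -0.2, 28.8]
force: [9.0, -1.8, -6.9]
grip_width: 0.158
```

```bash
python3 - <<'E'
from look import *
st(); s=r.snapshot('wrist'); save(s['color'],'w16.png')
for a in range(234,345,24): print(a,unproj(s,[(a,b) for b in range(248,263)]).mean(0).round(4))
E
```

```text
{'t': np.float64(23.55), 'eef_pos': array([0.514, 0.144, 0.061]), 'tcp_rot': array([179.815,  -0.231,  28.81 ]), 'force': array([ 8.96 , -1.765, -6.855]), 'torque': array([-0.293, -1.543, -0.038]), 'grip_width': np.float64(0.158)}
234 [0.5318 0.154  0.1256]
258 [0.5238 0.1496 0.1263]
282 [0.5152 0.1449 0.1263]
306 [0.5107 0.1423 0.1337]
330 [0.4967 0.1346 0.1263]
```

View pics/w16.png

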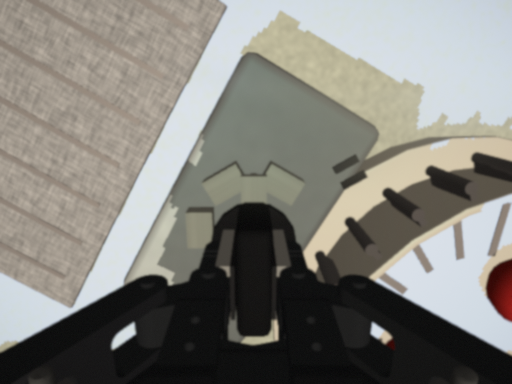

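Turned 60° with the bar still lifted (0.126). The two ribs at (170,350) are now on the right. Lowering into the slow notch.

Emit:
servo_tool --series '[[[0, 0, -0.004, 0, 0, 0], [0, 0, -0.008, 0, 0, 0], [0, 0, -0.012, 0, 0, 0], [0, 0, -0.013, 0, 0, 0], [0, 0, -0.013, 0, 0, 0]]]'

```text
t: 24.1
eef_pos: [0.5142, 0.1437, 0.0483]
tcp_rot: [179.8, -0.2, 28.8]
force: [5.6, -2.1, -0.9]
grip_width: 0.156
```

```bash
python3 - <<'E'
from look import *
st(); s=r.snapshot('wrist')
for a in range(234,345,24): print(a,unproj(s,[(a,b) for b in range(248,263)]).mean(0).round(4))
E
```

```text
{'t': np.float64(24.1), 'eef_pos': array([0.514, 0.144, 0.048]), 'tcp_rot': array([179.821,  -0.207,  28.816]), 'force': array([ 5.599, -2.074, -0.906]), 'torque': array([-0.384, -1.026, -0.096]), 'grip_width': np.float64(0.156)}
234 [0.5319 0.154  0.1133]
258 [0.524  0.1497 0.1142]
282 [0.5153 0.1449 0.1139]
306 [0.5108 0.1423 0.1215]
330 [0.5017 0.1376 0.1214]
```

The bar top is back at 0.114: it dropped in. Release and rise.

Emit:
servo_tool --series '[[[0, 0, 0, 0, 0, 0], [0, 0, 0, 0, 0, 0], [0, 0, 0, 0, 0, 0], [0, 0, 0, 0, 0, 0], [0, 0, 0, 0, 0, 0]]]' --jaw -0.4

```text
t: 24.65
eef_pos: [0.5118, 0.1444, 0.0472]
tcp_rot: [-180.0, 0.0, 28.8]
force: [-1.1, -0.1, -0.2]
grip_width: 0.698
```

Emit:
servo_tool --series '[[[0, 0, 0.03, 0, 0, 0], [0, 0, 0.07, 0, 0, 0], [0, 0, 0.11, 0, 0, 8], [0, 0, 0.14, 0, 0, 16], [-0.02, -0.03, 0.15, 0, 0, 24]]]'

```text
t: 25.15
eef_pos: [0.4951, 0.1155, 0.202]
tcp_rot: [179.7, -0.3, 53.4]
force: [-0.2, -0.4, 1.2]
grip_width: 0.699
```

Emit:
servo_tool --series '[[[0, -0.04, 0, 0, 0, 8], [0, -0.085, 0, 0, 0, 16], [0, -0.13, 0, 0, 0, 24], [0, -0.175, 0, 0, 0, 32], [0, -0.215, 0, 0, 0, 37]]]'

```text
t: 25.65
eef_pos: [0.4917, -0.1021, 0.1974]
tcp_rot: [180.0, -0.0, 90.1]
force: [0.8, -0.2, -0.7]
grip_width: 0.698
```

```bash
python3 - <<'E'
from look import *
st(); s=r.snapshot('wrist'); save(s['color'],'w17.png')
g=[(a,b) for a in range(384) for b in range(512) if s['range_z'][a,b]>0]
P=unproj(s,g)
m=(P[:,2]>.108)&(P[:,2]<.122)&(np.hypot(P[:,0]-.5125,P[:,1]-.144)<.03)
Q=P[m]; print('bar top',m.sum(),Q.mean(0) if m.sum() else '',cv2.minAreaRect(Q[:,:2].astype(np.float32)) if m.sum() else '')
m=(P[:,2]>.163)&(P[:,2]<.182)&(np.hypot(P[:,0]-.502,P[:,1]+.264)<.03)
Q=P[m]; print('handle',m.sum(),Q.mean(0),cv2.minEnclosingCircle(Q[:,:2].astype(np.float32)))
m=(P[:,2]>.11)&(P[:,2]<.16)&(np.hypot(P[:,0]-.504,P[:,1]+.21)<.06)
Q=P[m]; print('hub/arm',m.sum(),np.percentile(Q[:,2],[5,50,95,100]))
E
```

```text
{'t': np.float64(25.65), 'eef_pos': array([ 0.492, -0.102,  0.197]), 'tcp_rot': array([ 1.79983e+02, -2.00000e-03,  9.01330e+01]), 'force': array([ 0.83 , -0.222, -0.736]), 'torque': array([-0.011, -0.014,  0.026]), 'grip_width': np.float64(0.698)}
bar top 0  
handle 0 [nan nan nan] ((0.0, 0.0), 0.0)
hub/arm 2841 [0.11036963 0.12467074 0.12776274 0.12908067]<stdin>:8: RuntimeWarning: Mean of empty slice.
  ret = um.true_divide(
```

View pics/w17.png

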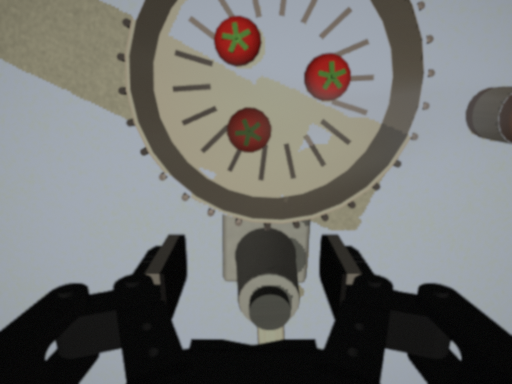

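The wrist view shows the basket with three tomatoes and the crank hub at (300,268). The selector is out of this view, so I use the top camera for it and for the handle.

```bash
python3 - <<'E'
from look import *
w=r.snapshot('wrist')
g=[(a,b) for a in range(230,345) for b in range(225,310) if w['range_z'][a,b]>0]
P=unproj(w,g); m=(P[:,2]>.12)&(P[:,2]<.135); Q=P[m&(P[:,1]>-.24)]
print('hub circ',len(Q),cv2.minEnclosingCircle(Q[:,:2].astype(np.float32)))
s=r.snapshot('top'); c=cv2.resize(s['color'][160:240,175:275],None,fx=6,fy=6,interpolation=cv2.INTER_CUBIC); save(np.clip(c*1.8,0,255).astype(np.uint8),'t17.png')
for n in ['top','side']:
    s=r.snapshot(n); g=np.argwhere(s['range_z']>0); P=unproj(s,g)
    m=(P[:,2]>.1)&(P[:,2]<.122)&(np.hypot(P[:,0]-.5125,P[:,1]-.144)<.03)
    Q=P[m]; print(n,'bar',m.sum(),Q.mean(0),np.percentile(Q[:,2],95),cv2.minAreaRect(Q[:,:2].astype(np.float32)))
    m=(P[:,2]>.165)&(P[:,2]<.182)&(np.hypot(P[:,0]-.502,P[:,1]+.264)<.03)
    if m.any(): Q=P[m]; print('handle',m.sum(),np.median(Q,0),cv2.minEnclosingCircle(Q[:,:2].astype(np.float32)))
    for d in r.regions_of(n,'crank_handle')[:2]:
        k=np.argwhere(d['region']); q=P.reshape(-1,3); print(d['confidence'],d['at'],unproj(s,[d['at']],z=.15))
E
```

```text
hub circ 1659 ((0.5082473754882812, -0.21688544750213623), 0.025538891553878784)
top bar 81 [0.51105864 0.14296635 0.11413487] 0.11896386311261331 ((0.5116094946861267, 0.14360108971595764), (0.04519900679588318, 0.013661332428455353), 29.41404914855957)
handle 51 [ 0.50807709 -0.26500707  0.17288487] ((0.5076026320457458, -0.26558512449264526), 0.010967924259603024)
0.51 [200.5, 327.2] [[ 0.50037158 -0.23597296  0.15      ]]
side bar 129 [0.51222755 0.14586334 0.11123603] 0.116680200045913 ((0.5131784677505493, 0.14340904355049133), (0.045845285058021545, 0.01626920886337757), 31.44235610961914)
handle 32 [ 0.50873855 -0.26268833  0.17219826] ((0.5106768012046814, -0.26513418555259705), 0.011926592327654362)
0.47 [160.3, 281.7] [[ 0.49616502 -0.2114999   0.15      ]]
0.2 [234.8, 257.3] [[0.49495242 0.11072562 0.15      ]]
```

View pics/t17.png

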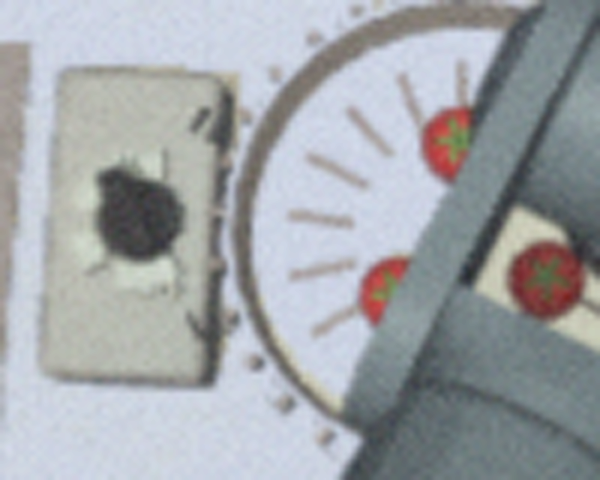

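The bar now lies at 29.4° (59° turned) at its dropped height – slow notch. Moving over the crank handle to measure it up close.

Emit:
servo_tool --series '[[[0.003, -0.04, 0, 0, 0, 0], [0.006, -0.08, 0, 0, 0, 0], [0.01, -0.12, 0, 0, 0, 0], [0.013, -0.15, 0, 0, 0, 0], [0.013, -0.163, 0, 0, 0, 0]]]'

```text
t: 26.5
eef_pos: [0.5056, -0.2646, 0.1972]
tcp_rot: [-180.0, 0.0, 89.8]
force: [-0.7, 0.2, -0.4]
grip_width: 0.7
```

Emit:
servo_tool --series '[[[0, 0, 0, 0, 0, 0], [0, 0, 0, 0, 0, 0], [0, 0, 0, 0, 0, 0], [0, 0, 0, 0, 0, 0], [0, 0, 0, 0, 0, 0]]]'

```text
t: 27.0
eef_pos: [0.5052, -0.2628, 0.1974]
tcp_rot: [180.0, 0.0, 89.9]
force: [-0.2, 0.6, 0.5]
grip_width: 0.698
```

```bash
python3 - <<'E'
from look import *
st(); w=r.snapshot('wrist'); save(w['color'],'w18.png')
g=np.argwhere(w['range_z']>0)
P=unproj(w,g); 
m=(P[:,2]>.163)&(P[:,2]<.18)&(np.hypot(P[:,0]-.506,P[:,1]+.264)<.03)
Q=P[m]; print('handle',len(Q),Q.mean(0),cv2.minEnclosingCircle(Q[:,:2].astype(np.float32)))
m=(P[:,2]>.118)&(P[:,2]<.135)&(np.hypot(P[:,0]-.506,P[:,1]+.211)<.03)&(P[:,1]>-.22)
Q=P[m]; print('hub',len(Q),Q.mean(0),Q.min(0),Q.max(0))
E
```

```text
{'t': np.float64(27.0), 'eef_pos': array([ 0.505, -0.263,  0.197]), 'tcp_rot': array([179.993,   0.   ,  89.894]), 'force': array([-0.17 ,  0.569,  0.484]), 'torque': array([-0.02 , -0.01 , -0.017]), 'grip_width': np.float64(0.698)}
handle 934 [ 0.50890694 -0.26387965  0.17095844] ((0.5090503096580505, -0.2656881809234619), 0.011392881162464619)
hub 1626 [ 0.50568036 -0.20774404  0.12709333] [ 0.48769913 -0.21999734  0.12483182] [ 0.52322373 -0.19306863  0.13033086]
```

View pics/w18.png

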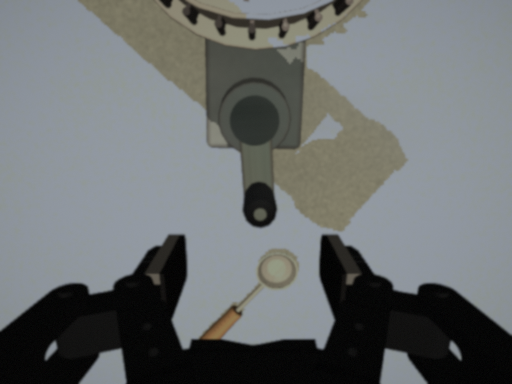

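The handle is at (205,260), i.e. (0.509,-0.2657), and the hub centre at (0.505,-0.211): distance 55 mm as given. Descend and grip the handle.

Emit:
servo_tool --series '[[[0.003, -0.002, -0.03, 0, 0, 0], [0.004, -0.003, -0.06, 0, 0, 0], [0.004, -0.003, -0.09, 0, 0, 0], [0.004, -0.003, -0.1, 0, 0, 0], [0.004, -0.003, -0.1, 0, 0, 0]]]'

```text
t: 27.55
eef_pos: [0.5082, -0.2658, 0.0958]
tcp_rot: [-179.8, -0.1, 89.8]
force: [-0.3, 0.4, -0.2]
grip_width: 0.696
```

Emit:
servo_tool --series '[[[0, 0, 0, 0, 0, 0], [0, 0, 0, 0, 0, 0], [0, 0, 0, 0, 0, 0], [0, 0, 0, 0, 0, 0], [0, 0, 0, 0, 0, 0]]]' --jaw 1 --force 30

```text
t: 28.05
eef_pos: [0.5102, -0.2675, 0.0993]
tcp_rot: [179.9, 0.1, 89.8]
force: [-1.7, 0.5, 5.9]
grip_width: 0.259
```

```bash
python3 - <<'E'
from look import *
st()
c=np.array([.505,-.211]); e=r.sense()['eef_pos'][:2]; a0=np.arctan2(*(e-c)[::-1]); print(np.hypot(*(e-c)),np.degrees(a0))
# clockwise rows
R=.055
for call in range(3):
    pts=[]
    for k in range(0,6):
        a=np.radians(-90)-np.radians(24*(5*call+k)); pts.append(R*np.array([np.cos(a),np.sin(a)]))
    pts=np.array(pts); print((pts[1:]-pts[0]).round(4).tolist())
E
```

```text
{'t': np.float64(28.05), 'eef_pos': array([ 0.51 , -0.267,  0.099]), 'tcp_rot': array([1.79857e+02, 1.16000e-01, 8.98310e+01]), 'force': array([-1.662,  0.494,  5.856]), 'torque': array([0.117, 0.106, 0.022]), 'grip_width': np.float64(0.259)}
0.05670139408016335 -84.76769773425391
[[-0.0224, 0.0048], [-0.0409, 0.0182], [-0.0523, 0.038], [-0.0547, 0.0607], [-0.0476, 0.0825]]
[[0.0153, 0.017], [0.0362, 0.0263], [0.0591, 0.0263], [0.08, 0.017], [0.0953, 0.0]]
[[0.0071, -0.0218], [0.0047, -0.0445], [-0.0068, -0.0643], [-0.0253, -0.0777], [-0.0476, -0.0825]]
```

Handle held (22 mm). A slow first stretch to feel the force.

Emit:
servo_tool --series '[[[-0.005, 0.001, 0, 0, 0, 0], [-0.016, 0.002, 0, 0, 0, 0], [-0.027, 0.006, 0, 0, 0, 0], [-0.037, 0.0115, 0, 0, 0, 0], [-0.046, 0.019, 0, 0, 0, 0]]]'

```text
t: 28.55
eef_pos: [0.4644, -0.2482, 0.0992]
tcp_rot: [179.7, 0.1, 89.8]
force: [6.1, 3.7, 7.2]
grip_width: 0.254
```

Emit:
servo_tool --series '[[[0, 0, 0, 0, 0, 0], [0, 0, 0, 0, 0, 0], [0, 0, 0, 0, 0, 0], [0, 0, 0, 0, 0, 0], [0, 0, 0, 0, 0, 0]]]'

```text
t: 29.05
eef_pos: [0.4642, -0.2478, 0.0992]
tcp_rot: [179.8, 0.0, 89.8]
force: [1.3, 2.8, 9.1]
grip_width: 0.259
```

```bash
cat > circ.py <<'E'
from look import *
st()
c=np.array([.505,-.211]); e=r.sense()['eef_pos'][:2]
print(np.hypot(*(e-c)),np.degrees(np.arctan2(*(e-c)[::-1])))
E
python3 circ.py; python3 - <<'E'
from look import *
w=r.snapshot('wrist'); save(w['color'],'w19.png')
E
```

```text
{'t': np.float64(29.05), 'eef_pos': array([ 0.464, -0.248,  0.099]), 'tcp_rot': array([1.79825e+02, 4.80000e-02, 8.98220e+01]), 'force': array([1.26 , 2.826, 9.078]), 'torque': array([ 0.363, -0.214,  0.013]), 'grip_width': np.float64(0.259)}
0.05496732237972797 -137.90427317918147
```

View pics/w19.png

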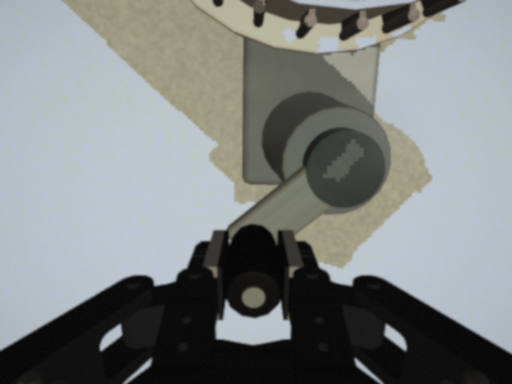

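The crank follows: handle at (285,253), arm at about -138°, small forces. Compute 45 rows of 23° for the rest of the three turns.

```bash
python3 - <<'E'
import numpy as np
R=.055; cur=None
p=lambda d:R*np.array([np.cos(np.radians(d)),np.sin(np.radians(d))])
cmd=p(-138)
for call in range(9):
    rows=[]
    for k in range(1,6):
        d=np.round((p(-138-23*(5*call+k))-cmd)*2000)/2000; rows.append([float(d[0]),float(d[1]),0.001 if call==0 else 0,0,0,0])
    cmd=cmd+np.array(rows[-1][:2]); print(call,rows)
E
```

```text
0 [[-0.011, 0.019, 0.001, 0, 0, 0], [-0.014, 0.0405, 0.001, 0, 0, 0], [-0.008, 0.062, 0.001, 0, 0, 0], [0.0055, 0.079, 0.001, 0, 0, 0], [0.025, 0.0895, 0.001, 0, 0, 0]]
1 [[0.0215, 0.002, 0, 0, 0, 0], [0.0425, -0.0045, 0, 0, 0, 0], [0.059, -0.019, 0, 0, 0, 0], [0.069, -0.0385, 0, 0, 0, 0], [0.0705, -0.0605, 0, 0, 0, 0]]
2 [[-0.0075, -0.0205, 0, 0, 0, 0], [-0.0225, -0.0365, 0, 0, 0, 0], [-0.0425, -0.046, 0, 0, 0, 0], [-0.064, -0.0465, 0, 0, 0, 0], [-0.0845, -0.0385, 0, 0, 0, 0]]
3 [[-0.0155, 0.0155, 0, 0, 0, 0], [-0.024, 0.036, 0, 0, 0, 0], [-0.024, 0.0575, 0, 0, 0, 0], [-0.015, 0.078, 0, 0, 0, 0], [0.0005, 0.093, 0, 0, 0, 0]]
4 [[0.021, 0.0075, 0, 0, 0, 0], [0.0425, 0.0065, 0, 0, 0, 0], [0.0625, -0.003, 0, 0, 0, 0], [0.077, -0.019, 0, 0, 0, 0], [0.084, -0.04, 0, 0, 0, 0]]
5 [[-0.002, -0.022, 0, 0, 0, 0], [-0.012, -0.0415, 0, 0, 0, 0], [-0.029, -0.0555, 0, 0, 0, 0], [-0.05, -0.0615, 0, 0, 0, 0], [-0.0715, -0.059, 0, 0, 0, 0]]
6 [[-0.019, 0.011, 0, 0, 0, 0], [-0.0325, 0.028, 0, 0, 0, 0], [-0.038, 0.0495, 0, 0, 0, 0], [-0.035, 0.071, 0, 0, 0, 0], [-0.0235, 0.09, 0, 0, 0, 0]]
7 [[0.018, 0.0125, 0, 0, 0, 0], [0.0395, 0.0175, 0, 0, 0, 0], [0.061, 0.0135, 0, 0, 0, 0], [0.0795, 0.001, 0, 0, 0, 0], [0.0915, -0.017, 0, 0, 0, 0]]
8 [[0.004, -0.0215, 0, 0, 0, 0], [-0.001, -0.043, 0, 0, 0, 0], [-0.0135, -0.061, 0, 0, 0, 0], [-0.0325, -0.0725, 0, 0, 0, 0], [-0.054, -0.0755, 0, 0, 0, 0]]
```

Emit:
servo_tool --series '[[[-0.011, 0.019, 0.001, 0, 0, 0], [-0.014, 0.0405, 0.001, 0, 0, 0], [-0.008, 0.062, 0.001, 0, 0, 0], [0.0055, 0.079, 0.001, 0, 0, 0], [0.025, 0.0895, 0.001, 0, 0, 0]]]'

```text
t: 29.6
eef_pos: [0.4891, -0.1598, 0.0995]
tcp_rot: [179.8, 0.4, 89.9]
force: [2.9, -17.2, -1.4]
grip_width: 0.256
```

Emit:
servo_tool --series '[[[0.0215, 0.002, 0, 0, 0, 0], [0.0425, -0.0045, 0, 0, 0, 0], [0.059, -0.019, 0, 0, 0, 0], [0.069, -0.0385, 0, 0, 0, 0], [0.0705, -0.0605, 0, 0, 0, 0]]]'

```text
t: 30.1
eef_pos: [0.5611, -0.2184, 0.0995]
tcp_rot: [179.7, -0.0, 89.9]
force: [1.1, 2.7, 5.2]
grip_width: 0.262
```

```bash
python3 circ.py; python3 - <<'E'
from look import *
w=r.snapshot('wrist'); save(w['color'],'w20.png')
E
```

```text
{'t': np.float64(30.1), 'eef_pos': array([ 0.561, -0.218,  0.099]), 'tcp_rot': array([ 1.79728e+02, -3.50000e-02,  8.98910e+01]), 'force': array([1.139, 2.743, 5.227]), 'torque': array([ 0.375,  0.111, -0.02 ]), 'grip_width': np.float64(0.262)}
0.05659307272103805 -7.471105417760238
```

View pics/w20.png

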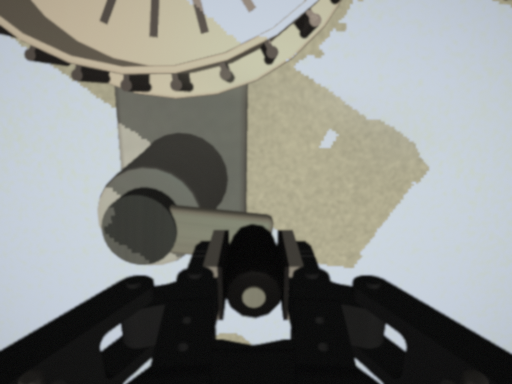

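The handle is still in the grip at (285,253), arm at about -8°. At the far side 17 N pushed toward -y, so I shift the circle 1 mm to -y.

Emit:
servo_tool --series '[[[-0.0075, -0.021, 0, 0, 0, 0], [-0.0225, -0.0375, 0, 0, 0, 0], [-0.0425, -0.047, 0, 0, 0, 0], [-0.064, -0.0475, 0, 0, 0, 0], [-0.0845, -0.0395, 0, 0, 0, 0]]]'

```text
t: 30.65
eef_pos: [0.4746, -0.2579, 0.0993]
tcp_rot: [179.8, -0.1, 89.7]
force: [10.5, 12.5, 6.7]
grip_width: 0.256
```

Emit:
servo_tool --series '[[[-0.0155, 0.0155, 0, 0, 0, 0], [-0.024, 0.036, 0, 0, 0, 0], [-0.024, 0.0575, 0, 0, 0, 0], [-0.015, 0.078, 0, 0, 0, 0], [0.0005, 0.093, 0, 0, 0, 0]]]'

```text
t: 31.15
eef_pos: [0.4758, -0.1665, 0.0996]
tcp_rot: [179.7, 0.3, 89.8]
force: [7.9, -14.8, -4.5]
grip_width: 0.255
```

Emit:
servo_tool --series '[[[0.021, 0.0075, 0, 0, 0, 0], [0.0425, 0.0065, 0, 0, 0, 0], [0.0625, -0.003, 0, 0, 0, 0], [0.077, -0.019, 0, 0, 0, 0], [0.084, -0.04, 0, 0, 0, 0]]]'

```text
t: 31.65
eef_pos: [0.5608, -0.2042, 0.0995]
tcp_rot: [179.8, -0.1, 89.9]
force: [-0.2, 1.8, 6.3]
grip_width: 0.257
```

Emit:
servo_tool --series '[[[-0.002, -0.022, 0, 0, 0, 0], [-0.012, -0.0415, 0, 0, 0, 0], [-0.029, -0.0555, 0, 0, 0, 0], [-0.05, -0.0615, 0, 0, 0, 0], [-0.0715, -0.059, 0, 0, 0, 0]]]'

```text
t: 32.15
eef_pos: [0.4873, -0.2644, 0.0993]
tcp_rot: [179.8, -0.1, 89.7]
force: [5.8, 11.6, 7.9]
grip_width: 0.259
```

```bash
python3 circ.py; python3 - <<'E'
from look import *
w=r.snapshot('wrist'); save(w['color'],'w21.png')
E
```

```text
{'t': np.float64(32.15), 'eef_pos': array([ 0.487, -0.264,  0.099]), 'tcp_rot': array([ 1.79844e+02, -6.10000e-02,  8.97360e+01]), 'force': array([ 5.822, 11.621,  7.873]), 'torque': array([ 1.736, -0.918,  0.044]), 'grip_width': np.float64(0.259)}
0.056250003549289294 -108.35791916609953
```

View pics/w21.png

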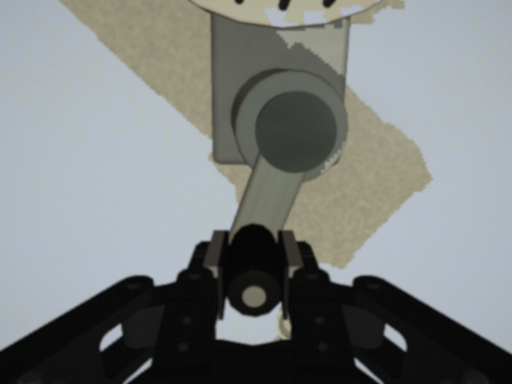

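Two turns done: arm at -108°, handle in the grip at (285,253). Third turn.

Emit:
servo_tool --series '[[[-0.019, 0.0115, 0, 0, 0, 0], [-0.0325, 0.0285, 0, 0, 0, 0], [-0.038, 0.05, 0, 0, 0, 0], [-0.035, 0.071, 0, 0, 0, 0], [-0.0235, 0.09, 0, 0, 0, 0]]]'

```text
t: 32.7
eef_pos: [0.4652, -0.1755, 0.0997]
tcp_rot: [179.6, 0.3, 89.8]
force: [12.8, -13.7, -7.5]
grip_width: 0.255
```

Emit:
servo_tool --series '[[[0.018, 0.0125, 0, 0, 0, 0], [0.0395, 0.0175, 0, 0, 0, 0], [0.061, 0.0135, 0, 0, 0, 0], [0.0795, 0.001, 0, 0, 0, 0], [0.0915, -0.017, 0, 0, 0, 0]]]'

```text
t: 33.2
eef_pos: [0.5567, -0.1901, 0.0995]
tcp_rot: [179.9, -0.1, 89.9]
force: [-2.0, 2.6, 7.9]
grip_width: 0.257
```

Emit:
servo_tool --series '[[[0.004, -0.0215, 0, 0, 0, 0], [-0.001, -0.043, 0, 0, 0, 0], [-0.0135, -0.061, 0, 0, 0, 0], [-0.0325, -0.0725, 0, 0, 0, 0], [-0.054, -0.0755, 0, 0, 0, 0]]]'

```text
t: 33.7
eef_pos: [0.5012, -0.2675, 0.0994]
tcp_rot: [179.9, -0.0, 89.8]
force: [2.9, 8.7, 9.1]
grip_width: 0.256
```

Emit:
servo_tool --series '[[[0, 0, 0, 0, 0, 0], [0, 0, 0, 0, 0, 0], [0, 0, 0, 0, 0, 0], [0, 0, 0, 0, 0, 0], [0, 0, 0, 0, 0, 0]]]'

```text
t: 34.2
eef_pos: [0.5009, -0.2672, 0.0995]
tcp_rot: [180.0, 0.1, 89.8]
force: [-1.3, -0.7, 7.0]
grip_width: 0.256
```

```bash
python3 circ.py; python3 - <<'E'
from look import *
w=r.snapshot('wrist'); save(w['color'],'w22.png')
reds('top','t22.png',zp=.076); reds('side')
for n in ['top','side']:
    s=r.snapshot(n); g=np.argwhere(s['range_z']>0); P=unproj(s,g)
    m=(P[:,2]>.1)&(P[:,2]<.122)&(np.hypot(P[:,0]-.5125,P[:,1]-.144)<.03)
    Q=P[m]; print(n,'bar',m.sum(),Q.mean(0),cv2.minAreaRect(Q[:,:2].astype(np.float32)))
E
```

```text
{'t': np.float64(34.2), 'eef_pos': array([ 0.501, -0.267,  0.1  ]), 'tcp_rot': array([1.79995e+02, 7.60000e-02, 8.98260e+01]), 'force': array([-1.289, -0.742,  7.027]), 'torque': array([-0.072,  0.366,  0.004]), 'grip_width': np.float64(0.256)}
0.05635076962346669 -94.1847082128278
top [183. 254.] [249 177  11  11  73] plane [ 0.5575 -0.0255  0.076 ] top 0.094
top [208. 238.] [233 202  11  11  75] plane [0.4811 0.0195 0.076 ] top 0.096
top [210. 265.] [260 204  11  12  76] plane [ 0.477  -0.0619  0.076 ] top 1.295
side [211. 276.] [271 206  11  11  80] plane [ 0.4864 -0.1049  0.026 ] top 0.092
side [215. 247.] [242 210  11  10  77] plane [ 0.5702 -0.0669  0.026 ] top 0.091
side [231. 269.] [264 225  11  12  87] plane [ 0.4894 -0.0192  0.026 ] top 0.094
top bar 82 [0.5110459  0.14286541 0.11402042] ((0.5116217732429504, 0.1437840312719345), (0.04550749808549881, 0.013541731052100658), 29.612239837646484)
side bar 136 [0.51201238 0.14599781 0.1107205 ] ((0.5126538872718811, 0.14394330978393555), (0.04571579769253731, 0.015702050179243088), 25.004066467285156)
```

View pics/w22.png

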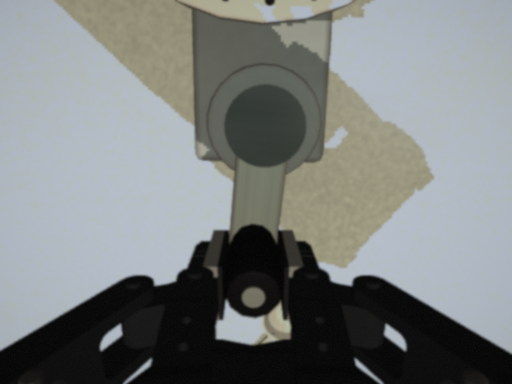

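Three turns done: the arm is at -94°, about 18.9 rad. The three tomatoes and the selector (29.6°) are in place. I nudge the crank 3° back to the tooth gap, release the handle and rise.

Emit:
servo_tool --series '[[[0.001, 0, 0, 0, 0, 0], [0.002, 0, 0, 0, 0, 0], [0.003, 0, 0, 0, 0, 0], [0.003, 0, 0, 0, 0, 0], [0.003, 0, 0, 0, 0, 0]]]'

```text
t: 34.95
eef_pos: [0.5042, -0.2674, 0.0995]
tcp_rot: [180.0, 0.1, 89.8]
force: [-0.5, -1.6, 5.7]
grip_width: 0.256
```

Emit:
servo_tool --series '[[[0, 0, 0, 0, 0, 0], [0, 0, 0, 0, 0, 0], [0, 0, 0, 0, 0, 0], [0, 0, 0, 0, 0, 0], [0, 0, 0, 0, 0, 0]]]' --jaw -0.4

```text
t: 35.45
eef_pos: [0.5039, -0.2664, 0.098]
tcp_rot: [-180.0, -0.0, 89.8]
force: [0.1, 0.4, 0.3]
grip_width: 0.699
```

Emit:
servo_tool --series '[[[0, 0, 0.03, 0, 0, 0], [0, 0, 0.07, 0, 0, 0], [0, 0, 0.095, 0, 0, 0], [0, 0.03, 0.1, 0, 0, 0], [0, 0.075, 0.1, 0, 0, 0]]]'

```text
t: 35.95
eef_pos: [0.505, -0.1929, 0.2004]
tcp_rot: [179.8, 0.1, 89.6]
force: [0.4, 1.4, 0.4]
grip_width: 0.7
```

Emit:
servo_tool --series '[[[0, 0.045, 0, 0, 0, 0], [0, 0.09, 0, 0, 0, 0], [0, 0.135, 0, 0, 0, 0], [0, 0.18, 0, 0, 0, 0], [0, 0.22, 0, 0, 0, 0]]]'

```text
t: 36.45
eef_pos: [0.5037, 0.0304, 0.1983]
tcp_rot: [180.0, -0.0, 89.9]
force: [0.9, -0.0, -0.2]
grip_width: 0.698
```

```bash
python3 - <<'E'
from look import *
st(); w=reds('wrist','w23.png',zp=.076)
g=np.argwhere(w['range_z']>0); P=unproj(w,g)
m=(P[:,2]>.108)&(P[:,2]<.122)&(np.hypot(P[:,0]-.5125,P[:,1]-.144)<.03)
Q=P[m]; print('bar',m.sum(),Q.mean(0),cv2.minAreaRect(Q[:,:2].astype(np.float32)))
for n in ['top','side']:
    s=r.snapshot(n); g=np.argwhere(s['range_z']>0); P=unproj(s,g)
    m=(P[:,2]>.165)&(P[:,2]<.182)&(np.hypot(P[:,0]-.502,P[:,1]+.264)<.03)
    if m.any(): Q=P[m]; print('handle',m.sum(),np.median(Q,0),cv2.minEnclosingCircle(Q[:,:2].astype(np.float32)))
E
```

```text
{'t': np.float64(36.45), 'eef_pos': array([0.504, 0.03 , 0.198]), 'tcp_rot': array([ 1.79989e+02, -7.00000e-03,  8.98540e+01]), 'force': array([ 0.902, -0.002, -0.221]), 'torque': array([ 0.116, -0.012,  0.02 ]), 'grip_width': np.float64(0.698)}
wrist [185. 227.] [ 208  166   40   40 1160] plane [0.48   0.0203 0.076 ] top 0.375
wrist [224. 310.] [ 292  207   39   39 1046] plane [ 0.5575 -0.0186  0.076 ] top 0.375
wrist [264. 231.] [ 212  245   38   40 1062] plane [ 0.4812 -0.0598  0.076 ] top 0.375
bar 1304 [0.51275398 0.14365519 0.11357735] ((0.5125827789306641, 0.14389990270137787), (0.046410128474235535, 0.01458332035690546), 29.104801177978516)
handle 51 [ 0.50240403 -0.2650695   0.17312691] ((0.5018070340156555, -0.2662023603916168), 0.011376943439245224)
handle 30 [ 0.50222996 -0.26327717  0.17268587] ((0.5023846626281738, -0.2648434340953827), 0.011382031254470348)
```

View pics/w23.png

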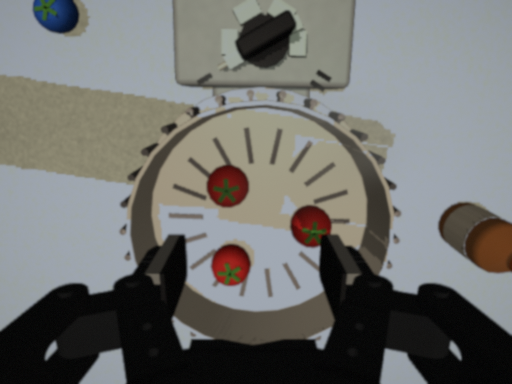

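The three tomatoes lie at (185,227), (224,310), (264,231). The bar is at (38,266), angle 29.1°, and the handle is back at its first position. Moving to the selector, turning the wrist by -61°.

Emit:
servo_tool --series '[[[0.002, 0.025, 0, 0, 0, -8], [0.004, 0.05, 0, 0, 0, -16], [0.006, 0.075, 0, 0, 0, -24], [0.008, 0.1, 0, 0, 0, -32], [0.009, 0.114, 0, 0, 0, -40]]]'

```text
t: 37.1
eef_pos: [0.5134, 0.1427, 0.1982]
tcp_rot: [-180.0, 0.0, 49.5]
force: [-0.1, 0.0, 0.3]
grip_width: 0.702
```

Emit:
servo_tool --series '[[[0, 0, -0.02, 0, 0, -8], [0, 0, -0.05, 0, 0, -15], [0, 0, -0.075, 0, 0, -20.7], [0, 0, -0.088, 0, 0, -20.7], [0, 0, -0.09, 0, 0, -20.7]]]'

```text
t: 37.6
eef_pos: [0.5121, 0.1414, 0.1065]
tcp_rot: [-179.9, 0.2, 29.2]
force: [0.4, 0.4, -0.5]
grip_width: 0.701
```

```bash
python3 - <<'E'
from look import *
st(); w=r.snapshot('wrist'); save(w['color'],'w24.png')
g=np.argwhere(w['range_z']>0); P=unproj(w,g)
m=(P[:,2]>.108)&(P[:,2]<.122)&(np.hypot(P[:,0]-.5125,P[:,1]-.144)<.03)
Q=P[m]; print('bar',m.sum(),Q.mean(0),cv2.minAreaRect(Q[:,:2].astype(np.float32)))
E
```

```text
{'t': np.float64(37.6), 'eef_pos': array([0.512, 0.141, 0.106]), 'tcp_rot': array([-179.917,    0.191,   29.176]), 'force': array([ 0.36 ,  0.413, -0.542]), 'torque': array([ 0.01 ,  0.068, -0.015]), 'grip_width': np.float64(0.701)}
bar 2025 [0.51420252 0.1449216  0.11360366] ((0.5127790570259094, 0.14411582052707672), (0.04563969373703003, 0.013898254372179508), 29.40256118774414)
```

View pics/w24.png

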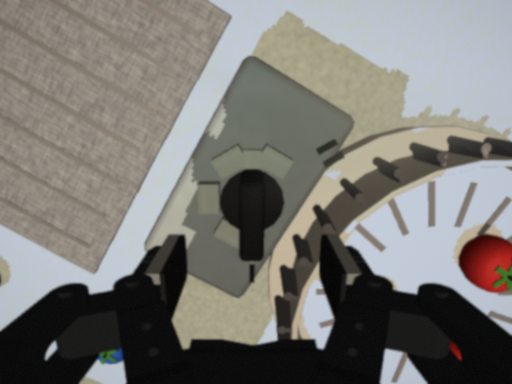

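The bar at (215,251) stands aligned between the jaws. Descend with narrower jaws, grip and lift.

Emit:
servo_tool --series '[[[0, 0.0013, -0.02, 0, 0, 0], [0, 0.0013, -0.04, 0, 0, 0], [0, 0.0013, -0.055, 0, 0, 0], [0, 0.0013, -0.06, 0, 0, 0], [0, 0.0013, -0.06, 0, 0, 0]]]' --jaw -0.15

```text
t: 38.15
eef_pos: [0.5132, 0.1435, 0.0483]
tcp_rot: [-180.0, 0.0, 29.1]
force: [0.7, 0.7, -0.2]
grip_width: 0.575
```

Emit:
servo_tool --series '[[[0, 0, 0, 0, 0, 0], [0, 0, 0, 0, 0, 0], [0, 0, 0, 0, 0, 0], [0, 0, 0, 0, 0, 0], [0, 0, 0, 0, 0, 0]]]' --jaw 1 --force 50

```text
t: 38.65
eef_pos: [0.5141, 0.1436, 0.0494]
tcp_rot: [179.9, -0.1, 29.1]
force: [-0.0, -1.4, 6.1]
grip_width: 0.153
```

Emit:
servo_tool --series '[[[0, 0, 0.004, 0, 0, 0], [0, 0, 0.008, 0, 0, 0], [0, 0, 0.012, 0, 0, 0], [0, 0, 0.0135, 0, 0, 0], [0, 0, 0.0135, 0, 0, 0]]]'

```text
t: 39.15
eef_pos: [0.5139, 0.1435, 0.0615]
tcp_rot: [179.9, -0.1, 29.1]
force: [6.4, -0.4, -6.3]
grip_width: 0.155
```

```bash
python3 - <<'E'
from look import *
st(); s=r.snapshot('wrist'); save(s['color'],'w25.png')
for a in range(234,345,12): print(a,unproj(s,[(a,b) for b in range(249,260)]).mean(0).round(4))
E
```

```text
{'t': np.float64(39.15), 'eef_pos': array([0.514, 0.144, 0.062]), 'tcp_rot': array([ 1.79928e+02, -1.29000e-01,  2.91230e+01]), 'force': array([ 6.4  , -0.449, -6.256]), 'torque': array([-0.167, -1.086, -0.014]), 'grip_width': np.float64(0.155)}
234 [0.531  0.1539 0.1253]
246 [0.5271 0.1518 0.1259]
258 [0.5231 0.1495 0.1263]
270 [0.5189 0.1472 0.1264]
282 [0.5144 0.1446 0.1261]
294 [0.5098 0.1421 0.1261]
306 [0.5051 0.1395 0.126 ]
318 [0.5005 0.1369 0.1262]
330 [0.4955 0.1341 0.126 ]
342 [ 0.3971  0.0785 -0.0011]
```

Bar top at 0.126: lifted 12.5 mm. Turning back +59.7° (anticlockwise) to the lock position.

Emit:
servo_tool --series '[[[0, 0, 0, 0, 0, 4], [0, 0, 0, 0, 0, 10], [0, 0, 0, 0, 0, 16], [0, 0, 0, 0, 0, 23], [0, 0, 0, 0, 0, 30]]]'

```text
t: 39.7
eef_pos: [0.5134, 0.1439, 0.0611]
tcp_rot: [180.0, -0.1, 59.4]
force: [5.4, 0.6, -6.4]
grip_width: 0.154
```

Emit:
servo_tool --series '[[[0, 0, 0, 0, 0, 7], [0, 0, 0, 0, 0, 14], [0, 0, 0, 0, 0, 21], [0, 0, 0, 0, 0, 27], [0, 0, 0, 0, 0, 29.7]]]'

```text
t: 40.2
eef_pos: [0.5128, 0.1441, 0.0608]
tcp_rot: [180.0, -0.1, 89.0]
force: [4.0, 1.2, -6.6]
grip_width: 0.152
```

Emit:
servo_tool --series '[[[0, 0, 0, 0, 0, 0], [0, 0, 0, 0, 0, 0], [0, 0, 0, 0, 0, 0], [0, 0, 0, 0, 0, 0], [0, 0, 0, 0, 0, 0]]]'

```text
t: 40.7
eef_pos: [0.5129, 0.144, 0.0616]
tcp_rot: [-180.0, -0.0, 88.8]
force: [3.3, 3.6, -6.3]
grip_width: 0.153
```

Emit:
servo_tool --series '[[[0, 0, -0.004, 0, 0, 0], [0, 0, -0.008, 0, 0, 0], [0, 0, -0.012, 0, 0, 0], [0, 0, -0.0135, 0, 0, 0], [0, 0, -0.0135, 0, 0, 0]]]'

```text
t: 41.2
eef_pos: [0.5131, 0.1439, 0.0495]
tcp_rot: [-179.9, -0.0, 88.8]
force: [-2.5, 4.5, 5.7]
grip_width: 0.156
```

```bash
python3 - <<'E'
from look import *
st(); s=r.snapshot('wrist'); save(s['color'],'w26.png')
for a in range(234,345,24): print(a,unproj(s,[(a,b) for b in range(249,260)]).mean(0).round(4))
E
```

```text
{'t': np.float64(41.2), 'eef_pos': array([0.513, 0.144, 0.049]), 'tcp_rot': array([-1.79922e+02, -1.30000e-02,  8.88320e+01]), 'force': array([-2.467,  4.48 ,  5.734]), 'torque': array([0.807, 0.586, 0.003]), 'grip_width': np.float64(0.156)}
234 [0.5135 0.1652 0.1134]
258 [0.5134 0.1559 0.1139]
282 [0.5132 0.146  0.1142]
306 [0.513  0.1356 0.1142]
330 [0.5128 0.1244 0.114 ]
```

View pics/w26.png

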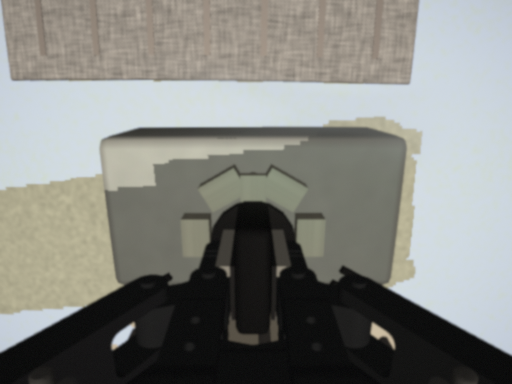

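The bar at (270,253) is aligned with the deck and down at 0.114: it is in the lock notch. Release, rise and check.

Emit:
servo_tool --series '[[[0, 0, 0, 0, 0, 0], [0, 0, 0, 0, 0, 0], [0, 0, 0, 0, 0, 0], [0, 0, 0, 0, 0, 0], [0, 0, 0, 0, 0, 0]]]' --jaw -0.4

```text
t: 41.75
eef_pos: [0.5131, 0.1435, 0.0482]
tcp_rot: [-180.0, 0.0, 88.8]
force: [0.5, 0.4, -0.3]
grip_width: 0.7
```

Emit:
servo_tool --series '[[[0, 0, 0.03, 0, 0, 0], [0, 0, 0.07, 0, 0, 0], [0, 0, 0.11, 0, 0, 0], [-0.01, -0.03, 0.14, 0, 0, 0], [-0.02, -0.07, 0.15, 0, 0, 0]]]'

```text
t: 42.25
eef_pos: [0.4949, 0.0736, 0.2026]
tcp_rot: [179.6, 0.0, 89.0]
force: [0.5, -1.7, 0.7]
grip_width: 0.698
```

Emit:
servo_tool --series '[[[0, -0.015, 0, 0, 0, 0], [0, -0.03, 0, 0, 0, 0], [0, -0.03, 0, 0, 0, 0], [0, -0.03, 0, 0, 0, 0], [0, -0.03, 0, 0, 0, 0]]]'

```text
t: 42.75
eef_pos: [0.493, 0.0443, 0.1981]
tcp_rot: [-180.0, -0.0, 88.9]
force: [0.1, 0.7, 0.2]
grip_width: 0.701
```

```bash
python3 - <<'E'
from look import *
st(); w=reds('wrist','w27.png',zp=.076)
g=np.argwhere(w['range_z']>0); P=unproj(w,g)
m=(P[:,2]>.108)&(P[:,2]<.126)&(np.hypot(P[:,0]-.5125,P[:,1]-.144)<.03)
Q=P[m]; print('bar',m.sum(),Q.mean(0),cv2.minAreaRect(Q[:,:2].astype(np.float32)))
S={n:r.snapshot(n) for n in ['top','side']}
for n,s in S.items():
    g=np.argwhere(s['range_z']>0); P=unproj(s,g)
    m=(P[:,2]>.165)&(P[:,2]<.182)&(np.hypot(P[:,0]-.502,P[:,1]+.264)<.03)
    if m.any(): Q=P[m]; print('handle',m.sum(),cv2.minEnclosingCircle(Q[:,:2].astype(np.float32)))
    for th in ['soap','mug','spoon']:
        d=[d for d in r.spot_in(n,th) if d['confidence']>.3]
        for d in d: print(n,th,round(d['confidence'],2),np.round(d['at']),unproj(s,[d['at']])[0].round(3))
save(S['top']['color'],'t27.png')
E
```

```text
{'t': np.float64(42.75), 'eef_pos': array([0.493, 0.044, 0.198]), 'tcp_rot': array([-1.79975e+02, -1.20000e-02,  8.88730e+01]), 'force': array([0.088, 0.733, 0.217]), 'torque': array([-0.059, -0.048,  0.057]), 'grip_width': np.float64(0.701)}
wrist [196. 245.] [ 226  177   39   40 1145] plane [0.4849 0.0239 0.076 ] top 0.374
wrist [273. 238.] [ 220  254   37   40 1046] plane [ 0.4759 -0.0554  0.076 ] top 0.374
wrist [281. 290.] [ 271  263   38   40 1052] plane [ 0.5274 -0.0659  0.076 ] top 0.374
bar 1256 [0.51228169 0.14464192 0.11363973] ((0.5125783681869507, 0.1445213109254837), (0.04566587880253792, 0.014083793386816978), 89.03364562988281)
handle 53 ((0.49490949511528015, -0.26449331641197205), 0.011025445535779)
top soap 0.86 [124. 261.] [ 0.738 -0.043  0.089]
top soap 0.4 [202. 323.] [ 0.499 -0.227  0.126]
top mug 0.95 [128. 170.] [0.746 0.26  0.004]
top spoon 0.85 [204. 381.] [ 0.512 -0.43  -0.   ]
handle 28 ((0.49721473455429077, -0.26533934473991394), 0.012523791752755642)
side soap 0.56 [199. 188.] [ 0.748 -0.029  0.085]
side soap 0.53 [154. 287.] [ 0.488 -0.259  0.143]
side mug 0.77 [282. 153.] [0.755 0.235 0.013]
side spoon 0.5 [148. 303.] [ 0.456 -0.483  0.014]
```

View pics/w27.png

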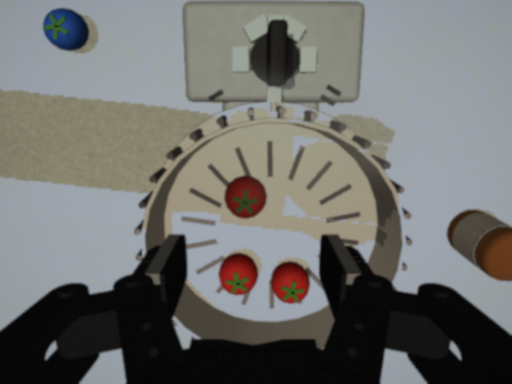

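View pics/t27.png

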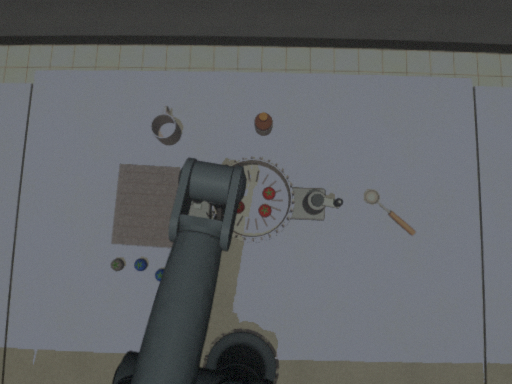

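The final views show the following:
- **Tomatoes:** all three lie in the basket at wrist pixels (196,245), (273,238) and (281,290). One has shifted about 5 cm inside the basket since the last look but is still in.
- **Selector:** the arm points to the basket. The bar is at 89.0° and z 0.1136, as at the start.
- **Bystanders:** the soap, mug and spoon are where they were.

One settled check, then hand in.

Emit:
servo_tool --series '[[[0, 0, 0.02, 0, 0, 0], [0, 0, 0.04, 0, 0, 0], [0, 0, 0.04, 0, 0, 0], [0, 0, 0.04, 0, 0, 0], [0, 0, 0.04, 0, 0, 0]]]'

```text
t: 43.7
eef_pos: [0.4924, 0.0437, 0.2369]
tcp_rot: [-179.9, -0.0, 88.8]
force: [1.0, 0.4, 0.1]
grip_width: 0.698
```

```bash
python3 - <<'E'
from look import *
st(); w=reds('wrist',zp=.076); reds('wrist',zp=.076)
g=np.argwhere(w['range_z']>0); P=unproj(w,g)
m=(P[:,2]>.108)&(P[:,2]<.126)&(np.hypot(P[:,0]-.5125,P[:,1]-.144)<.03)
Q=P[m]; print('bar',m.sum(),Q.mean(0),cv2.minAreaRect(Q[:,:2].astype(np.float32)))
s=r.snapshot('top')
g=np.argwhere(s['range_z']>0); P=unproj(s,g)
m=(P[:,2]>.165)&(P[:,2]<.182)&(np.hypot(P[:,0]-.502,P[:,1]+.264)<.03)
print('handle',cv2.minEnclosingCircle(P[m][:,:2].astype(np.float32)))
print(r.job_done())
E
```

```text
{'t': np.float64(43.7), 'eef_pos': array([0.492, 0.044, 0.237]), 'tcp_rot': array([-1.7988e+02, -1.4000e-02,  8.8827e+01]), 'force': array([0.98 , 0.426, 0.089]), 'torque': array([ 0.035, -0.014, -0.005]), 'grip_width': np.float64(0.698)}
wrist [185. 247.] [230 168  35  36 884] plane [0.485 0.024 0.076] top 0.413
wrist [255. 240.] [224 238  33  36 805] plane [ 0.4758 -0.0555  0.076 ] top 0.413
wrist [263. 287.] [271 246  33  36 836] plane [ 0.5275 -0.0664  0.076 ] top 0.413
wrist [185. 247.] [230 168  35  36 886] plane [0.485 0.024 0.076] top 0.413
wrist [255. 240.] [224 238  33  36 811] plane [ 0.4758 -0.0557  0.076 ] top 0.413
wrist [262. 287.] [271 246  33  36 820] plane [ 0.5274 -0.066   0.076 ] top 0.413
bar 927 [0.51226086 0.14437154 0.11366709] ((0.5125772356987, 0.14414668083190918), (0.04522029682993889, 0.013799311593174934), 89.30685424804688)
handle ((0.4959065020084381, -0.26567623019218445), 0.011036803014576435)
the job is handed in; nothing more can be done
None
```

The job is done and handed in at about 44 s. All three red tomatoes are in the basket, the crank got three clockwise turns (about 18.9 rad) in the slow notch, and the selector is back in the lock notch.

**Last checks:**
- **Tomatoes:** all three lie still within about 70 mm of the basket axis.
- **Selector:** the bar reads 89.3° at z 0.1137, against 88.7° and 0.1136 at the start.
- **Bystanders and gripper:** the soap and mug network readings repeat within a few mm. The spoon readings scattered by 2 to 4 cm along its length, so I judged it unmoved from the picture. The gripper is clear of everything.

**What disagreed:**
- **TCP height:** the fingertips sit about 37 mm above the reported TCP, so the first grasp closed on nothing. I corrected all heights for this.
- **Tomato shift:** one tomato moved about 5 cm inside the basket between looks, probably the announced knock.
- **Crank angle:** I could not read it directly, so the 18.9 rad comes from the handle's position and the turns counted. The handle moved about 7 mm further (0.12 rad) when the selector was locked again, in the clockwise direction.

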